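# Level scoop of mushrooms onto the scale

## Robot

A 6-joint arm with a two-finger parallel gripper is mounted at the origin on the work surface. World frame = base frame: x ahead of the robot, y to its left, z up, the work surface at z = 0. Lengths are in mm, angles in rad, forces in N, time in s.
With the tool pointing down it reaches from about 400 to 925 mm from the base axis. Payload 12.5 kg.
Tool frame: the origin (TCP) lies on the mounting face of the last link; the fingertips stand 190 mm ahead of it and the grasp point (between the pads) lies 171 mm ahead of it; x points along the fingers, y is the direction in which the jaws open and shut, and the axes are right-handed (so a half turn about x gives the same grasp; the last joint's range is limited). The gripper opens to 95 mm and grips with 3 to 60 N. Pads are 20 mm wide; open, the fingers measure 119 mm over their backs; the gripper's body (75 mm by 180 mm) begins 59 mm behind the grasp point.
Start: joints at [-1.454, 0.491, 1.559, -0, 1.092, -0.106], TCP at [138.121, -609.547, 404.761] pointing down, gripper open.
Joint ranges: [-3.1, 3.1], [-0.84, 2.19], [0.05, 2.79], [-1.13, 4.28], [0.06, 2.93], [-2.69, 2.69]. Speed limits (rad/s): [2.22, 2.22, 2.79, 3.14, 3.14, 3.14].

## Interface

Orientations are given as [roll, pitch, yaw] about the fixed x, y, z axes, in that order (R = Rz(yaw) Ry(pitch) Rx(roll)).
In Python, from cell import env, eyes gives the robot as it stands. The module is installed in compiled form; this text tells all that it offers.
- The arm moves only by the tool jog_arm, never from a script. Its argument "deltas" is one flat list of numbers, 7 for each row, row after row: the shift along the tool's x, y, z in mm, then the turn, a rotation vector about the tool's x, y, z in rad, then the opening, from 0 (shut) to 1 (fully open). A call has 1 to 10 rows; each row shifts and turns the pose as measured when the row begins, along the tool's axes as they then stand; what a row does not reach is not made up. A row lasts 1/8 s, in which the tool goes at most 62.5 mm and 10.7 degrees, less where a joint would pass 70% of its speed; a pose out of reach is approached as far as the arm can. A call is refused whole if a number of a shift passes 62.5 or a number of a turn 0.188, either way. A call with a gripper value outside its range is refused whole. The fingers move at their own pace and stop on an object; the grip force is fixed at half the most. Time passes only in rows, so rows that do not move let the fingers close. It gives the time, the measured TCP pose, the force and the opening at its end, in the units of the state.
- env.state(): the state, without advancing time (a new reading comes with each control period).
- eyes.read_camera(name): name is "scene" or "side" or "wrist"; returns a dict with "image" (384x512x3 uint8, red, green, blue), "fovy" (degrees; the focal length in pixels is half the picture's height over the tangent of half this angle, whatever the lens; pixels are square), "cx", "cy" (the principal point, pixels), "world_from_camera" (4x4, takes a point from camera to world coordinates). Camera axes: x right, y up, looking along -z (the intrinsics and any distortion apply to the point x, -y, -z); pixel columns grow to the right and rows downward; lengths in mm; the calibration is good to about 2 mm. A picture is of the moment at which its call begins. There is no depth.
- env.job_done(): hands the job in, once; it reports no verdict.
The state is a dict: "t": time; "joints": joint angles; "qvel": joint speeds; "tau": joint torques, N m; "eef_pos": TCP position; "tcp_rot": TCP orientation; "ft_force": force on the tool from outside, world axes, zero at the start; "moment": the same for the moment, N m; "opening": opening from 0.0 (shut) to 1.0 (fully open).
Only numpy, scipy, OpenCV 4.12 (cv2) and the standard library are available. Lean on these libraries where they do the work, as an engineer would, in place of code of your own. Each camera call takes 0.05 s, during which the arm holds its last target.

## Task

Scoop mushrooms out of the black tray with the metal measuring scoop, then lift its rim to just below the steel strike bar and draw the scoop back under the bar, so that the extra ones drop back into the tray and a level scoop of exactly four is left. Stand the filled scoop upright in the middle of the scale's plate and let go of it. Do not touch the mushrooms themselves, spill none, and leave the bowl, bottle and punnets where they are.

Things in the scene. Friction and masses are not known exactly. Their poses are not given: they have to be found in the camera images.
- scoop: Loose aluminium scoop, 250 g: open-fronted pan 100 (x) x 104 mm (y), 98 wide inside; walls and floor 3 mm thick, rim 52 high; a rib 13 mm high along its middle parts two lanes. Holds just four mushrooms, two a lane, tops below the rim. Origin: centre of the pan's underside, z up, +x to the open front; back wall's outer face at x = -50 mm, behind it the handle. Starts standing beside the tray.
- scoop_grip (a point): Where to hold the scoop: on the axis of its upright square black handle (24 x 24 mm, sides along the scoop's x and y, reaching from 42 to 170 mm above the underside), 110 mm behind the scoop's origin and 148 mm above its underside. Hold it firmly from above by either pair of faces; front and back resist tipping best. A level arm 42 to 50 mm high joins it to the pan.
- scoop_rim_back (a point): Top edge of the scoop's back wall, middle (x = -48.5 mm, 52 mm above the underside).
- scoop_rim_front (a point): Midway between the side rims near the front (x = +40 mm, 52 mm above the underside). Here the side walls step down to 30 mm (x from 30 to 46 mm). The open front has a ramped lip from the underside at x = +50 mm up to 5 mm high at x = +35 mm, which keeps the mushrooms in.
- scoop_load (a point): A point 20 mm below the centre of the scoop's underside (used to tell what lies in its bottom layer: those mushrooms' centres are less than 62 mm from it, one heaped on top is 75 mm or more away).
- tray: Fixed black tray, 360 (x) x 140 mm, 128 inside; sides 80 high, clear guards to 152 from x = -16 to +180. Origin: centre of underside, z up. Low end wall (45 high) at x = -177, high one (152) at +177. Floor falls 4 degrees to +x: 18 high at x = 0, 30 at -170, 10 at +115, then a 45 degree ramp to 70 high. Mushrooms lie at +x; x = -170 to -30 is free to set the scoop down, front to +x.
- strike (a point): Middle of the lower edge of the straight steel strike bar fixed across the tray (along its y) at tray x = -12 mm: lower edge 125 mm above the table, bar 22 mm high, 6 thick. Axes as the tray's. The scoop's pan passes beneath it along the tray; the handle cannot and stays on the low-end (-x) side.
- scale: Grey bench scale, fixed, 190 x 180 mm and 55 mm high, with a display strip on its +x side, lower than the plate. Origin: centre of its underside.
- scale_pan (a point): Centre of the scale's flat steel plate (165 x 165 mm, no rim), 55 mm above the table.
- mushroom0: White mushroom, loose, about 30 g, rolls and touches like a 46 mm ball; origin at the ball's centre.
- mushroom1: White mushroom, loose, about 30 g, rolls and touches like a 46 mm ball; origin at the ball's centre.
- mushroom2: White mushroom, loose, about 30 g, rolls and touches like a 46 mm ball; origin at the ball's centre.
- mushroom3: White mushroom, loose, about 30 g, rolls and touches like a 46 mm ball; origin at the ball's centre.
- mushroom4: White mushroom, loose, about 30 g, rolls and touches like a 46 mm ball; origin at the ball's centre.
- mushroom5: White mushroom, loose, about 30 g, rolls and touches like a 46 mm ball; origin at the ball's centre.
- mushroom6: White mushroom, loose, about 30 g, rolls and touches like a 46 mm ball; origin at the ball's centre.
- bowl: Steel bowl, 110 mm across and 50 mm high, a bystander; origin at the centre of its underside.
- bottle: Clear bottle, 64 mm across and 170 mm high, a bystander; origin at the centre of its underside.
- punnets: Stack of three empty black punnets, 150 x 110 mm and 63 mm high, a bystander; origin at the centre of its underside.
Not all that is in view belongs to the job. There is more than one size of the scoop; the job needs the larger.

How it is judged (in metres and radians):
On the way, in this order (a step that is already met when the one before it is completed fails the run):
1. the scoop, with at least four mushrooms in its bottom layer, is lifted beneath the strike bar: its back rim beyond the bar (towards the tray's high end) and less than 18 mm below its lower edge (((distance between each of mushroom0, mushroom1, mushroom2, mushroom3 and scoop_load below 0.068 m or distance between each of mushroom0, mushroom1, mushroom2, mushroom4 and scoop_load below 0.068 m or distance between each of mushroom0, mushroom1, mushroom2, mushroom5 and scoop_load below 0.068 m or distance between each of mushroom0, mushroom1, mushroom2, mushroom6 and scoop_load below 0.068 m or distance between each of mushroom0, mushroom1, mushroom3, mushroom4 and scoop_load below 0.068 m or distance between each of mushroom0, mushroom1, mushroom3, mushroom5 and scoop_load below 0.068 m or distance between each of mushroom0, mushroom1, mushroom3, mushroom6 and scoop_load below 0.068 m or distance between each of mushroom0, mushroom1, mushroom4, mushroom5 and scoop_load below 0.068 m or distance between each of mushroom0, mushroom1, mushroom4, mushroom6 and scoop_load below 0.068 m or distance between each of mushroom0, mushroom1, mushroom5, mushroom6 and scoop_load below 0.068 m or distance between each of mushroom0, mushroom2, mushroom3, mushroom4 and scoop_load below 0.068 m or distance between each of mushroom0, mushroom2, mushroom3, mushroom5 and scoop_load below 0.068 m or distance between each of mushroom0, mushroom2, mushroom3, mushroom6 and scoop_load below 0.068 m or distance between each of mushroom0, mushroom2, mushroom4, mushroom5 and scoop_load below 0.068 m or distance between each of mushroom0, mushroom2, mushroom4, mushroom6 and scoop_load below 0.068 m or distance between each of mushroom0, mushroom2, mushroom5, mushroom6 and scoop_load below 0.068 m or distance between each of mushroom0, mushroom3, mushroom4, mushroom5 and scoop_load below 0.068 m or distance between each of mushroom0, mushroom3, mushroom4, mushroom6 and scoop_load below 0.068 m) or (distance between each of mushroom0, mushroom3, mushroom5, mushroom6 and scoop_load below 0.068 m or distance between each of mushroom0, mushroom4, mushroom5, mushroom6 and scoop_load below 0.068 m or distance between each of mushroom1, mushroom2, mushroom3, mushroom4 and scoop_load below 0.068 m or distance between each of mushroom1, mushroom2, mushroom3, mushroom5 and scoop_load below 0.068 m or distance between each of mushroom1, mushroom2, mushroom3, mushroom6 and scoop_load below 0.068 m or distance between each of mushroom1, mushroom2, mushroom4, mushroom5 and scoop_load below 0.068 m or distance between each of mushroom1, mushroom2, mushroom4, mushroom6 and scoop_load below 0.068 m or distance between each of mushroom1, mushroom2, mushroom5, mushroom6 and scoop_load below 0.068 m or distance between each of mushroom1, mushroom3, mushroom4, mushroom5 and scoop_load below 0.068 m or distance between each of mushroom1, mushroom3, mushroom4, mushroom6 and scoop_load below 0.068 m or distance between each of mushroom1, mushroom3, mushroom5, mushroom6 and scoop_load below 0.068 m or distance between each of mushroom1, mushroom4, mushroom5, mushroom6 and scoop_load below 0.068 m or distance between each of mushroom2, mushroom3, mushroom4, mushroom5 and scoop_load below 0.068 m or distance between each of mushroom2, mushroom3, mushroom4, mushroom6 and scoop_load below 0.068 m or distance between each of mushroom2, mushroom3, mushroom5, mushroom6 and scoop_load below 0.068 m or distance between each of mushroom2, mushroom4, mushroom5, mushroom6 and scoop_load below 0.068 m or distance between each of mushroom3, mushroom4, mushroom5, mushroom6 and scoop_load below 0.068 m)) and x of scoop_rim_back in the frame of strike above 0 m and z of scoop_rim_back in the frame of strike between -0.018 and 0.003 m and angle between scoop's own z axis and vertical below 0.2 rad), for 0.1 s.
2. the scoop has been drawn back under the bar until its front rim is on the low-end side, still less than 18 mm below the bar's lower edge, with four mushrooms in its bottom layer (((distance between each of mushroom0, mushroom1, mushroom2, mushroom3 and scoop_load below 0.068 m or distance between each of mushroom0, mushroom1, mushroom2, mushroom4 and scoop_load below 0.068 m or distance between each of mushroom0, mushroom1, mushroom2, mushroom5 and scoop_load below 0.068 m or distance between each of mushroom0, mushroom1, mushroom2, mushroom6 and scoop_load below 0.068 m or distance between each of mushroom0, mushroom1, mushroom3, mushroom4 and scoop_load below 0.068 m or distance between each of mushroom0, mushroom1, mushroom3, mushroom5 and scoop_load below 0.068 m or distance between each of mushroom0, mushroom1, mushroom3, mushroom6 and scoop_load below 0.068 m or distance between each of mushroom0, mushroom1, mushroom4, mushroom5 and scoop_load below 0.068 m or distance between each of mushroom0, mushroom1, mushroom4, mushroom6 and scoop_load below 0.068 m or distance between each of mushroom0, mushroom1, mushroom5, mushroom6 and scoop_load below 0.068 m or distance between each of mushroom0, mushroom2, mushroom3, mushroom4 and scoop_load below 0.068 m or distance between each of mushroom0, mushroom2, mushroom3, mushroom5 and scoop_load below 0.068 m or distance between each of mushroom0, mushroom2, mushroom3, mushroom6 and scoop_load below 0.068 m or distance between each of mushroom0, mushroom2, mushroom4, mushroom5 and scoop_load below 0.068 m or distance between each of mushroom0, mushroom2, mushroom4, mushroom6 and scoop_load below 0.068 m or distance between each of mushroom0, mushroom2, mushroom5, mushroom6 and scoop_load below 0.068 m or distance between each of mushroom0, mushroom3, mushroom4, mushroom5 and scoop_load below 0.068 m or distance between each of mushroom0, mushroom3, mushroom4, mushroom6 and scoop_load below 0.068 m) or (distance between each of mushroom0, mushroom3, mushroom5, mushroom6 and scoop_load below 0.068 m or distance between each of mushroom0, mushroom4, mushroom5, mushroom6 and scoop_load below 0.068 m or distance between each of mushroom1, mushroom2, mushroom3, mushroom4 and scoop_load below 0.068 m or distance between each of mushroom1, mushroom2, mushroom3, mushroom5 and scoop_load below 0.068 m or distance between each of mushroom1, mushroom2, mushroom3, mushroom6 and scoop_load below 0.068 m or distance between each of mushroom1, mushroom2, mushroom4, mushroom5 and scoop_load below 0.068 m or distance between each of mushroom1, mushroom2, mushroom4, mushroom6 and scoop_load below 0.068 m or distance between each of mushroom1, mushroom2, mushroom5, mushroom6 and scoop_load below 0.068 m or distance between each of mushroom1, mushroom3, mushroom4, mushroom5 and scoop_load below 0.068 m or distance between each of mushroom1, mushroom3, mushroom4, mushroom6 and scoop_load below 0.068 m or distance between each of mushroom1, mushroom3, mushroom5, mushroom6 and scoop_load below 0.068 m or distance between each of mushroom1, mushroom4, mushroom5, mushroom6 and scoop_load below 0.068 m or distance between each of mushroom2, mushroom3, mushroom4, mushroom5 and scoop_load below 0.068 m or distance between each of mushroom2, mushroom3, mushroom4, mushroom6 and scoop_load below 0.068 m or distance between each of mushroom2, mushroom3, mushroom5, mushroom6 and scoop_load below 0.068 m or distance between each of mushroom2, mushroom4, mushroom5, mushroom6 and scoop_load below 0.068 m or distance between each of mushroom3, mushroom4, mushroom5, mushroom6 and scoop_load below 0.068 m)) and x of scoop_rim_front in the frame of strike between -0.06 and -0.003 m and z of scoop_rim_front in the frame of strike between -0.018 and 0.003 m and angle between scoop's own z axis and vertical below 0.2 rad), for 0.1 s.
At the end, for the whole second after the job is handed in: The scoop stands flat and upright (within 0.08 rad) and at rest on the scale's plate, its origin within 40 mm of the plate's centre; four mushrooms lie in its bottom layer and none on top; the other three lie in the tray (((distance between each of mushroom0, mushroom1, mushroom2, mushroom3 and scoop_load below 0.068 m or distance between each of mushroom0, mushroom1, mushroom2, mushroom4 and scoop_load below 0.068 m or distance between each of mushroom0, mushroom1, mushroom2, mushroom5 and scoop_load below 0.068 m or distance between each of mushroom0, mushroom1, mushroom2, mushroom6 and scoop_load below 0.068 m or distance between each of mushroom0, mushroom1, mushroom3, mushroom4 and scoop_load below 0.068 m or distance between each of mushroom0, mushroom1, mushroom3, mushroom5 and scoop_load below 0.068 m or distance between each of mushroom0, mushroom1, mushroom3, mushroom6 and scoop_load below 0.068 m or distance between each of mushroom0, mushroom1, mushroom4, mushroom5 and scoop_load below 0.068 m or distance between each of mushroom0, mushroom1, mushroom4, mushroom6 and scoop_load below 0.068 m or distance between each of mushroom0, mushroom1, mushroom5, mushroom6 and scoop_load below 0.068 m or distance between each of mushroom0, mushroom2, mushroom3, mushroom4 and scoop_load below 0.068 m or distance between each of mushroom0, mushroom2, mushroom3, mushroom5 and scoop_load below 0.068 m or distance between each of mushroom0, mushroom2, mushroom3, mushroom6 and scoop_load below 0.068 m or distance between each of mushroom0, mushroom2, mushroom4, mushroom5 and scoop_load below 0.068 m or distance between each of mushroom0, mushroom2, mushroom4, mushroom6 and scoop_load below 0.068 m or distance between each of mushroom0, mushroom2, mushroom5, mushroom6 and scoop_load below 0.068 m or distance between each of mushroom0, mushroom3, mushroom4, mushroom5 and scoop_load below 0.068 m or distance between each of mushroom0, mushroom3, mushroom4, mushroom6 and scoop_load below 0.068 m) or (distance between each of mushroom0, mushroom3, mushroom5, mushroom6 and scoop_load below 0.068 m or distance between each of mushroom0, mushroom4, mushroom5, mushroom6 and scoop_load below 0.068 m or distance between each of mushroom1, mushroom2, mushroom3, mushroom4 and scoop_load below 0.068 m or distance between each of mushroom1, mushroom2, mushroom3, mushroom5 and scoop_load below 0.068 m or distance between each of mushroom1, mushroom2, mushroom3, mushroom6 and scoop_load below 0.068 m or distance between each of mushroom1, mushroom2, mushroom4, mushroom5 and scoop_load below 0.068 m or distance between each of mushroom1, mushroom2, mushroom4, mushroom6 and scoop_load below 0.068 m or distance between each of mushroom1, mushroom2, mushroom5, mushroom6 and scoop_load below 0.068 m or distance between each of mushroom1, mushroom3, mushroom4, mushroom5 and scoop_load below 0.068 m or distance between each of mushroom1, mushroom3, mushroom4, mushroom6 and scoop_load below 0.068 m or distance between each of mushroom1, mushroom3, mushroom5, mushroom6 and scoop_load below 0.068 m or distance between each of mushroom1, mushroom4, mushroom5, mushroom6 and scoop_load below 0.068 m or distance between each of mushroom2, mushroom3, mushroom4, mushroom5 and scoop_load below 0.068 m or distance between each of mushroom2, mushroom3, mushroom4, mushroom6 and scoop_load below 0.068 m or distance between each of mushroom2, mushroom3, mushroom5, mushroom6 and scoop_load below 0.068 m or distance between each of mushroom2, mushroom4, mushroom5, mushroom6 and scoop_load below 0.068 m or distance between each of mushroom3, mushroom4, mushroom5, mushroom6 and scoop_load below 0.068 m)) and (distance between mushroom0 and scoop_load below 0.068 m or (x of mushroom0 in the frame of tray between -0.175 and 0.175 m and y of mushroom0 in the frame of tray between -0.065 and 0.065 m and z of mushroom0 in the frame of tray between 0 and 0.13 m)) and (distance between mushroom1 and scoop_load below 0.068 m or (x of mushroom1 in the frame of tray between -0.175 and 0.175 m and y of mushroom1 in the frame of tray between -0.065 and 0.065 m and z of mushroom1 in the frame of tray between 0 and 0.13 m)) and (distance between mushroom2 and scoop_load below 0.068 m or (x of mushroom2 in the frame of tray between -0.175 and 0.175 m and y of mushroom2 in the frame of tray between -0.065 and 0.065 m and z of mushroom2 in the frame of tray between 0 and 0.13 m)) and (distance between mushroom3 and scoop_load below 0.068 m or (x of mushroom3 in the frame of tray between -0.175 and 0.175 m and y of mushroom3 in the frame of tray between -0.065 and 0.065 m and z of mushroom3 in the frame of tray between 0 and 0.13 m)) and (distance between mushroom4 and scoop_load below 0.068 m or (x of mushroom4 in the frame of tray between -0.175 and 0.175 m and y of mushroom4 in the frame of tray between -0.065 and 0.065 m and z of mushroom4 in the frame of tray between 0 and 0.13 m)) and (distance between mushroom5 and scoop_load below 0.068 m or (x of mushroom5 in the frame of tray between -0.175 and 0.175 m and y of mushroom5 in the frame of tray between -0.065 and 0.065 m and z of mushroom5 in the frame of tray between 0 and 0.13 m)) and (distance between mushroom6 and scoop_load below 0.068 m or (x of mushroom6 in the frame of tray between -0.175 and 0.175 m and y of mushroom6 in the frame of tray between -0.065 and 0.065 m and z of mushroom6 in the frame of tray between 0 and 0.13 m)) and horizontal distance between scoop and scale_pan below 0.04 m and z of scoop in the frame of scale_pan between -0.004 and 0.006 m and angle between scoop's own z axis and vertical below 0.08 rad and linear speed of scoop below 0.02 m/s); the robot touches nothing.
It fails at once if a gripper finger or the arm touches a mushroom (contact force between any of the fingers, the arm and mushroom0 above 0.3 N or contact force between any of the fingers, the arm and mushroom1 above 0.3 N or contact force between any of the fingers, the arm and mushroom2 above 0.3 N or contact force between any of the fingers, the arm and mushroom3 above 0.3 N or contact force between any of the fingers, the arm and mushroom4 above 0.3 N or contact force between any of the fingers, the arm and mushroom5 above 0.3 N or contact force between any of the fingers, the arm and mushroom6 above 0.3 N).
It fails at once if the bowl, bottle or punnets are moved more than 30 mm or tipped (distance of any of bowl, bottle, punnets from where it was at the start of the episode above 0.03 m or angle between any of bowl, bottle, punnets's own z axis and vertical above 0.4 rad).
It also fails if it takes over 72 s, if anything falls off the work surface, if the arm or the gripper's body presses on something with over 40 N, if the wrist force passes 120 N, or if a joint passes its speed limit or range.

## Working session

There is one attempt and no reset: what is moved stays moved. The work goes in short steps, Python scripts to look and compute and a tool call to move; the robot and the scene stay as the last step left them, time stands still between calls to the robot, and variables do not carry over. Pictures are saved under pics/ and viewed, and the job is handed in when it is done.

Besides the shell and the picture viewer there is one more tool, called after "Request:" as name(argument=value, ...) on one line, values as JSON. jog_arm: Moves the arm, as the interface text tells. Its arguments: {"type":"object","properties":{"deltas":{"type":"array","items":{"type":"number"}}},"required":["deltas"]}

```bash
mkdir -p pics
cat > h.py <<'E'
import numpy as np, cv2
from cell import env, eyes
def snap(n,f):
    d=eyes.read_camera(n); cv2.imwrite('pics/'+f,cv2.cvtColor(d['image'],cv2.COLOR_RGB2BGR)); 
    import pickle; pickle.dump(d,open('pics/'+f+'.pkl','wb')); return d
E
python3 - <<'E'
from h import *
print(env.state())
for n in ['scene','side','wrist']:
    d=snap(n,n+'0.png'); print(n,d['image'].shape,{k:(v if k!='world_from_camera' else np.round(v,3).tolist()) for k,v in d.items() if k!='image'})
E
```

```text
{'t': 0.0, 'joints': array([-1.45358135e+00,  4.91566997e-01,  1.55946998e+00, -5.41324512e-05,
        1.09166396e+00, -1.05609105e-01]), 'qvel': array([-0.00068641, -0.00052698, -0.00240942,  0.00081937, -0.00108816,
        0.00033922]), 'tau': array([ 1.46576011e-03, -6.12637711e+01, -2.58181089e+01,  6.93997764e-02,
        4.82356525e-02, -9.24599294e-05]), 'eef_pos': array([ 138.12408678, -609.51015794,  404.14993265]), 'tcp_rot': array([-1.63311411,  1.569687  ,  1.7313276 ]), 'ft_force': array([0.38354725, 0.32115035, 0.32275594]), 'moment': array([ 0.00839131,  0.01988695, -0.0413287 ]), 'opening': 0.9986603581756762}
scene (384, 512, 3) {'fovy': 50.47539705688815, 'cx': 246.4480151244107, 'cy': 191.11072515860914, 'world_from_camera': [[-0.681, -0.546, 0.488, 1082.96], [0.732, -0.495, 0.468, 502.032], [-0.014, 0.676, 0.737, 945.174], [0.0, 0.0, 0.0, 1.0]]}
side (384, 512, 3) {'fovy': 57.08333582182318, 'cx': 257.12680513507974, 'cy': 193.47672331396268, 'world_from_camera': [[0.722, 0.476, -0.503, -22.975], [-0.692, 0.478, -0.541, -633.115], [-0.017, 0.738, 0.675, 867.46], [0.0, 0.0, 0.0, 1.0]]}
wrist (384, 512, 3) {'fovy': 62.61331618213828, 'cx': 251.02236080373171, 'cy': 186.61381472533415, 'world_from_camera': [[0.222, 0.938, 0.265, 213.881], [-0.975, 0.214, 0.059, -592.554], [-0.002, -0.271, 0.962, 383.157], [0.0, 0.0, 0.0, 1.0]]}
```

View pics/scene0.png

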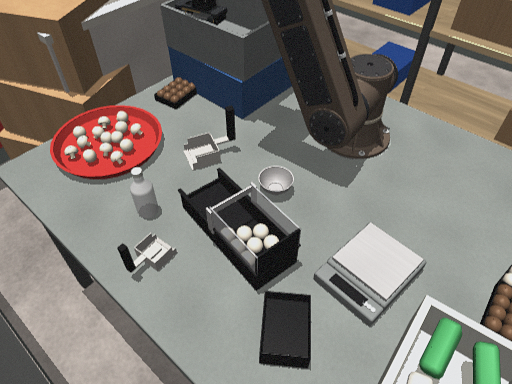

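View pics/side0.png

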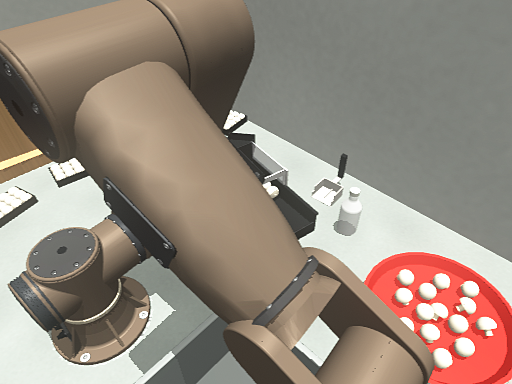

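View pics/wrist0.png

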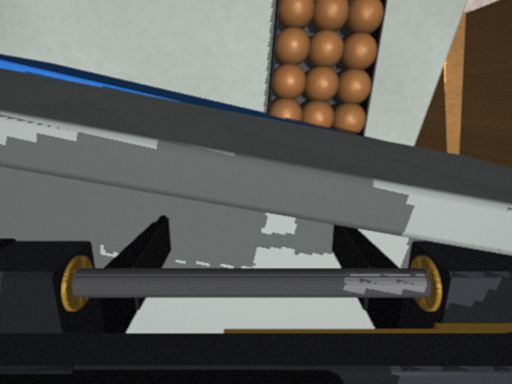

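The scene picture shows two scoops: A, with its pan at about (203,150) and handle at (230,123), and B, with its pan at about (153,248) and handle at (127,257). A looks larger even though it is farther away. I'll confirm with an enlarged crop.

Run:
```python
import cv2
im=cv2.imread('pics/scene0.png')
cv2.imwrite('pics/c1.png',cv2.resize(im[90:290,100:310],None,fx=3.8,fy=3,interpolation=cv2.INTER_CUBIC)[:600])
cv2.imwrite('pics/cA.png',cv2.resize(im[95:175,170:250],None,fx=7,fy=7,interpolation=cv2.INTER_CUBIC))
cv2.imwrite('pics/cB.png',cv2.resize(im[160:300,170:310],None,fx=4.2,fy=4.2,interpolation=cv2.INTER_CUBIC))
cv2.imwrite('pics/cC.png',cv2.resize(im[215:325,305:435],None,fx=5,fy=5,interpolation=cv2.INTER_CUBIC))
```

```text
(no output)
```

View pics/cA.png

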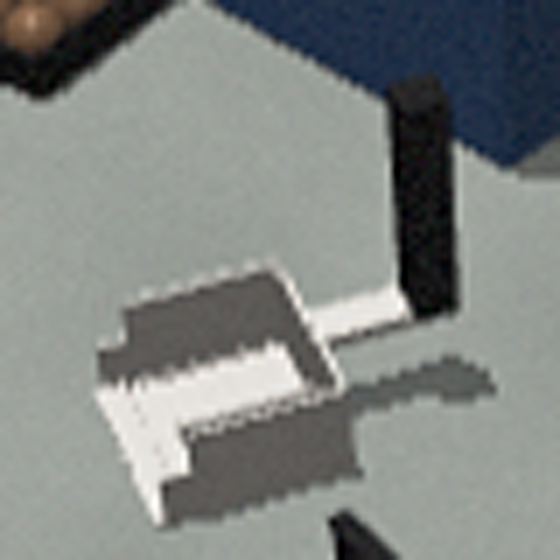

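View pics/cB.png

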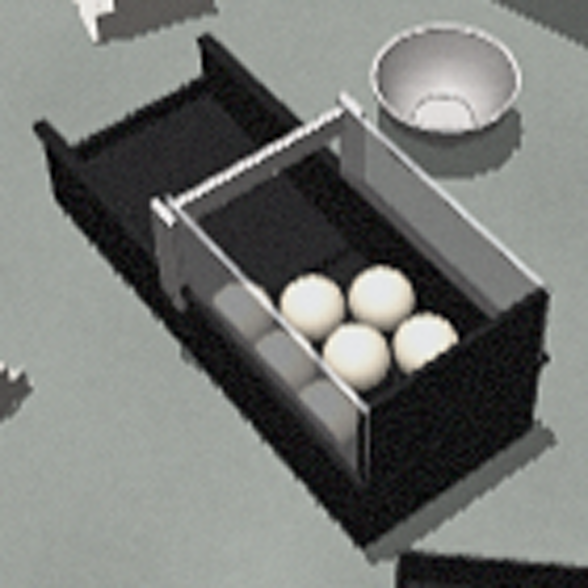

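View pics/cC.png

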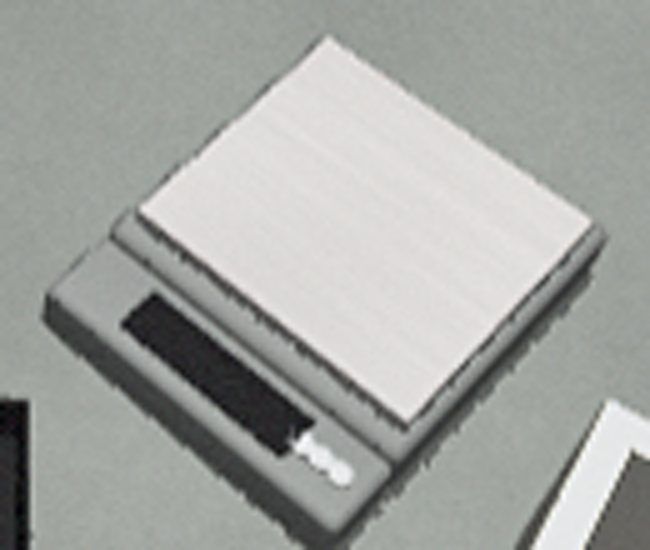

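Scoop A is the larger one: its edges in the crop are about 1.5 times B's in pixels, and it is farther off. Seven mushrooms lie at the tray's high end, four in clear view at crop (312,305), (381,298), (357,355) and (425,345), and three seen through the near guard.

```bash
cat >> h.py <<'E'
from scipy.optimize import least_squares
import pickle
def proj(d,P):
    P=np.atleast_2d(P); M=np.linalg.inv(d['world_from_camera']); c=P@M[:3,:3].T+M[:3,3]
    f=384/2/np.tan(np.radians(d['fovy'])/2)
    return np.c_[d['cx']+f*c[:,0]/-c[:,2], d['cy']+f*(-c[:,1])/-c[:,2]]
def ray(d,uv):
    f=384/2/np.tan(np.radians(d['fovy'])/2); uv=np.atleast_2d(uv)
    c=np.c_[(uv[:,0]-d['cx'])/f,-(uv[:,1]-d['cy'])/f,-np.ones(len(uv))]
    M=d['world_from_camera']; return M[:3,3],c@M[:3,:3].T
def onplane(d,uv,z):
    o,r=ray(d,uv); return o+r*((z-o[2])/r[:,2])[:,None]
def place(p,L,z0=0):
    L=np.atleast_2d(L);c,s=np.cos(p[2]),np.sin(p[2])
    return np.c_[p[0]+c*L[:,0]-s*L[:,1],p[1]+s*L[:,0]+c*L[:,1],L[:,2]+z0]
def fit(d,L,uv,p0,z0=0):
    r=least_squares(lambda p:(proj(d,place(p,L,z0))-uv).ravel(),p0,x_scale=[100,100,1],loss='soft_l1')
    return r.x,np.round((proj(d,place(r.x,L,z0))-uv),1)
def crop(uv,f,ox,oy): return (np.array(uv)+.5)/f-.5+[ox,oy]
E
python3 - <<'E'
from h import *
d=pickle.load(open('pics/scene0.png.pkl','rb'))
def multi(name,L,uv):
    L=np.array(L,float)
    w=onplane(d,uv.mean(0),L[:,2].mean())[0]
    best=None
    for a in np.arange(-3,3.2,.7):
        p,e=fit(d,L,uv,[w[0],w[1],a])
        if best is None or (e**2).sum()<(best[1]**2).sum(): best=(p,e)
    print(name,np.round(best[0],3),best[1].tolist())
multi('scoop',[(-50,52,52),(-50,-52,52),(50,52,0),(50,-52,0),(-122+12,0,170)],crop([(342,388),(275,260),(160,525),(97,395),(418,92)],7,170,95))
multi('tray',[(-180,70,80),(-180,-70,80),(180,70,152),(180,-70,152),(180,-70,0),(-12,-68,147),(-12,68,147)],crop([(207,38),(40,125),(547,290),(367,410),(365,562),(160,205),(350,100)],4.2,170,160))
uv=crop([(328,37),(137,210),(409,424),(592,224)],5,305,215)
multi('scale',[(-82,82,55),(82,82,55),(82,-82,55),(-82,-82,55)],uv); print(onplane(d,uv,55))
uv=crop([(312,305),(381,298),(357,355),(425,345),(240,305),(283,358),(330,405)],4.2,170,160)
print(onplane(d,uv,37))
uv=np.array([[276,181],[140,205]]);print(onplane(d,uv,[25][0]))
E
```

```text
scoop [ 4.41850e+02 -3.22589e+02 -4.30000e-01] [[0.9, 0.2], [0.2, -0.1], [-0.5, 0.4], [-0.4, -0.3], [-0.1, -0.3]]
tray [596.709  -7.831 -11.162] [[-0.2, -0.4], [-0.0, -0.2], [1.6, -0.5], [-0.7, 1.0], [-0.4, -2.4], [2.6, 0.4], [-0.8, 1.5]]
scale [410.991 326.944  -1.959] [[-0.0, 62.9], [1.1, -21.0], [-3.5, -84.2], [0.2, 0.9]]
[[348.84801061 268.82923594  55.        ]
 [513.05853694 256.3607631   55.        ]
 [525.65010235 420.53229764  55.        ]
 [363.89219018 432.15830762  55.        ]]
[[599.52788687  25.88528869  37.        ]
 [564.60017749  55.67684431  37.        ]
 [609.1523829   74.60795947  37.        ]
 [573.74865448 101.79233856  37.        ]
 [631.53512423  -9.23227057  37.        ]
 [642.9407293   41.04770931  37.        ]
 [648.81553607  87.63143509  37.        ]]
[[ 380.06211602  -42.43485486   25.        ]
 [ 728.53289326 -278.87650113   25.        ]]
```

```bash
cat >> h.py <<'E'
from scipy.spatial.transform import Rotation as Ro
def Rt(rpy): return Ro.from_euler('xyz',rpy).as_matrix()
def pose():
    s=env.state(); return s,np.array(s['eef_pos']),Rt(s['tcp_rot'])
E
python3 - <<'E'
from h import *
s,p,R=pose(); print(np.round(R,3)); 
d=pickle.load(open('pics/scene0.png.pkl','rb'))
print('bin',onplane(d,[[245,112],[175,76],[292,90]],0),'bottle',onplane(d,[[148,212]],5),'punnet',onplane(d,[[261,361],[309,366],[308,293]],30))
w=d['world_from_camera']
dw=pickle.load(open('pics/wrist0.png.pkl','rb'))['world_from_camera']
T=np.eye(4);T[:3,:3]=R;T[:3,3]=p; print(np.round(np.linalg.inv(T)@dw,3).tolist())
E
```

```text
[[-0.     0.221 -0.975]
 [ 0.001 -0.975 -0.221]
 [-1.    -0.001 -0.   ]]
bin [[ 1.59867394e+02 -3.81719576e+02  1.13686838e-13]
 [ 1.74080917e+02 -7.77414212e+02  0.00000000e+00]
 [-7.55557453e+01 -3.40210590e+02  0.00000000e+00]] bottle [[ 721.54241733 -255.5063762     5.        ]] punnet [[827.44643032 291.18763018  30.        ]
 [764.5042518  375.33527665  30.        ]
 [625.10273321 267.16580742  30.        ]]
[[0.001, 0.271, -0.962, 21.168], [1.0, -0.002, 0.001, 0.202], [-0.001, -0.962, -0.271, -77.636], [0.0, 0.0, 0.0, 1.0]]
```

```bash
cat >> h.py <<'E'
def tool(jaw,pitch=0):
    # tool x down, y along angle jaw (=scoop x dir); pitch>0 raises nose (scoop +x up)
    y=np.array([np.cos(jaw),np.sin(jaw),0]);x=np.array([0,0,-1.]);z=np.cross(x,y)
    R=np.c_[x,y,z]
    return Ro.from_rotvec(z*pitch).as_matrix()@R if np.dot(np.cross(z,y),[0,0,1])>0 else Ro.from_rotvec(-z*pitch).as_matrix()@R
def plan(pt,Rg,N,R=None,p=None,w=None):
    s,p0,R0=pose(); p=p0 if p is None else p; R=R0 if R is None else R
    rv=Ro.from_matrix(R.T@Rg).as_rotvec(); dp=(np.array(pt)-p)
    w=np.ones(N)/N if w is None else np.array(w,float)/np.sum(w)
    print('dp',np.round(dp,1),'rv',np.round(rv,3))
    cur=R.copy()
    for k in range(N):
        print(np.round(cur.T@dp*w[k],1).tolist(),np.round(rv*w[k],3).tolist())
        cur=cur@Ro.from_rotvec(rv*w[k]).as_matrix()
E
python3 - <<'E'
from h import *
plan([342,-277,400],tool(-0.43),10)
E
```

```text
dp [203.9 332.5  -4.3] rv [-0.918 -0.     0.001]
[0.5, -27.9, -27.2] [-0.092, -0.0, 0.0]
[0.5, -25.3, -29.7] [-0.092, -0.0, 0.0]
[0.5, -22.5, -31.9] [-0.092, -0.0, 0.0]
[0.4, -19.5, -33.8] [-0.092, -0.0, 0.0]
[0.4, -16.3, -35.4] [-0.092, -0.0, 0.0]
[0.4, -13.0, -36.8] [-0.092, -0.0, 0.0]
[0.4, -9.5, -37.8] [-0.092, -0.0, 0.0]
[0.4, -6.0, -38.5] [-0.092, -0.0, 0.0]
[0.4, -2.5, -38.9] [-0.092, -0.0, 0.0]
[0.4, 1.1, -39.0] [-0.092, -0.0, 0.0]
```

Request:
jog_arm(deltas=[0,-28,-27,-0.092,0,0,1,0,-25,-30,-0.092,0,0,1,0,-22.5,-32,-0.092,0,0,1,0,-19.5,-34,-0.092,0,0,1,0,-16,-35.5,-0.092,0,0,1,0,-13,-37,-0.092,0,0,1,0,-9.5,-38,-0.092,0,0,1,0,-6,-38.5,-0.092,0,0,1,0,-2.5,-39,-0.092,0,0,1,0,1,-39,-0.092,0,0,1])

```text
t: 1.4
eef_pos: [342.7, -265.4, 403.0]
tcp_rot: [-2.555, 1.568, 1.755]
ft_force: [0.3, -0.1, -0.1]
opening: 1.001
```

Run:
```python
from h import *
for n in ['scene','side','wrist']: snap(n,n+'1.png')
plan([342,-277,400],tool(-0.43),3)
print(env.state()['joints'])
im=[cv2.imread(f'pics/{n}1.png') for n in ('scene','wrist')]
cv2.imwrite('pics/m1.png',np.hstack([cv2.resize(i,(400,300)) for i in im]))
```

```text
dp [ -0.8 -11.6  -3.1] rv [ 0.027 -0.003  0.002]
[1.0, 1.3, 3.7] [0.009, -0.001, 0.001]
[1.0, 1.3, 3.6] [0.009, -0.001, 0.001]
[1.0, 1.4, 3.6] [0.009, -0.001, 0.001]
[-0.81184712  0.22128959  2.00387354  0.00222908  0.91920442 -0.41025038]
```

View pics/wrist1.png

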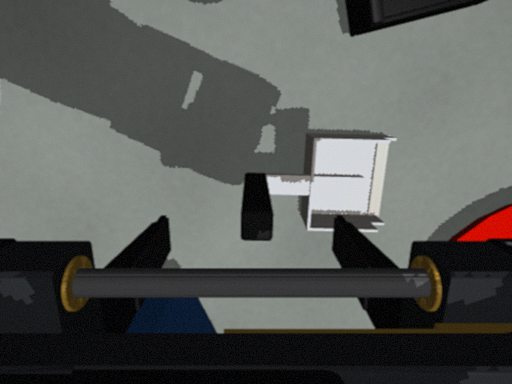

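View pics/scene1.png

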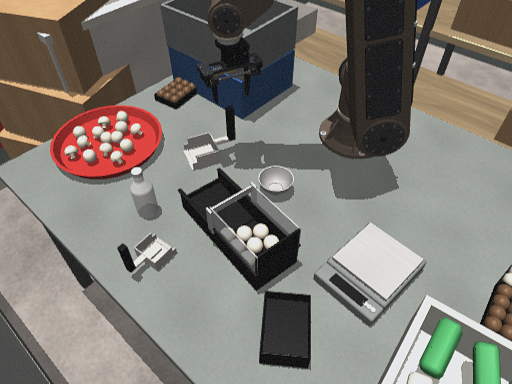

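View pics/side1.png

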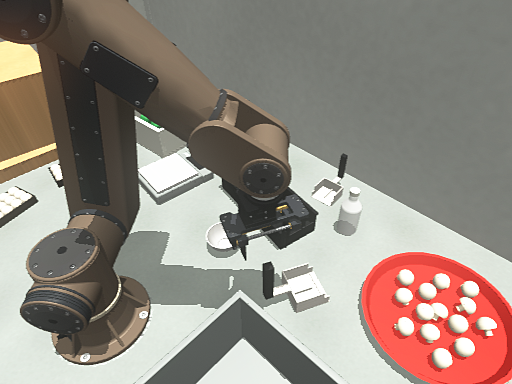

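Run:
```python
import cv2,numpy as np
im=cv2.imread('pics/wrist1.png'); a=cv2.resize(im[115:255,225:405],None,fx=4.4,fy=4.2,interpolation=cv2.INTER_CUBIC)
cv2.imwrite('pics/c2.png',cv2.resize(im[115:255,225:405],None,fx=4,fy=4,interpolation=cv2.INTER_CUBIC))
im=cv2.imread('pics/side1.png')
cv2.imwrite('pics/c3.png',cv2.resize(im[250:320,250:340],None,fx=8,fy=8,interpolation=cv2.INTER_CUBIC))
```

```text
(no output)
```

View pics/c2.png

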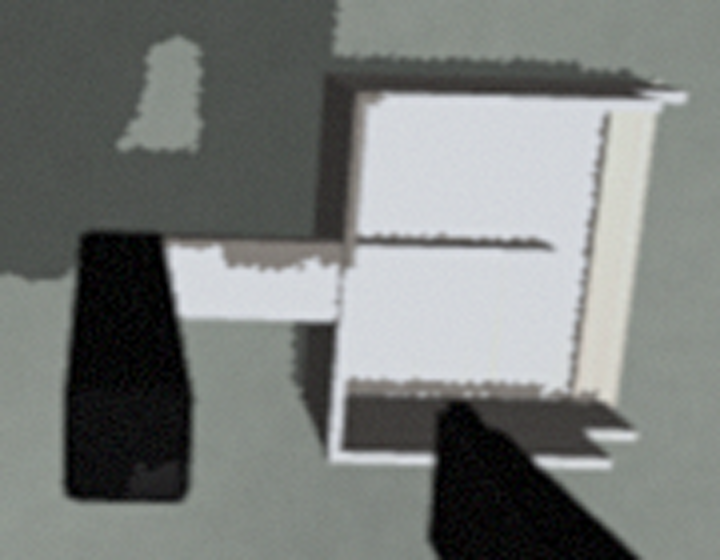

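View pics/c3.png

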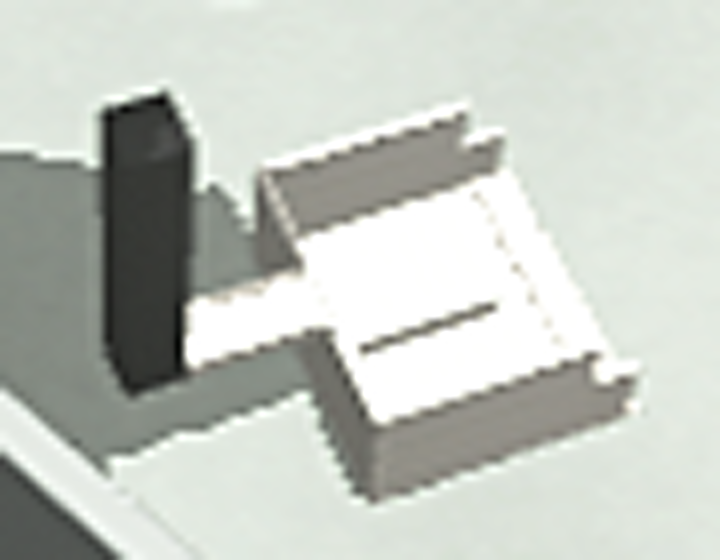

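Run:
```python
from h import *
W=pickle.load(open('pics/wrist1.png.pkl','rb'));S=pickle.load(open('pics/side1.png.pkl','rb'));C=pickle.load(open('pics/scene0.png.pkl','rb'))
obs=[(W,[(-122,12,170),(-98,12,170),(-122,-12,170),(-98,-12,170),(-50,-52,52),(50,-50,0),(50,50,0)],crop([(70,393),(186,393),(66,500),(189,500),(330,462),(617,402),(657,108)],4,225,115)),
(S,[(-50,-52,52),(-50,-52,0),(-50,52,52),(30,52,52),(-122,12,170),(-98,12,170),(-98,-12,170),(-122,-12,170)],crop([(372,428),(370,502),(258,170),(465,105),(100,112),(165,92),(192,145),(125,168)],8,250,250)),
(C,[(-50,52,52),(-50,-52,52),(50,52,0),(50,-52,0),(-110,0,170)],crop([(342,388),(275,260),(160,525),(97,395),(418,92)],7,170,95))]
f=lambda p:np.concatenate([(proj(d,place(p,np.array(L,float)))-uv).ravel() for d,L,uv in obs])
r=least_squares(f,[442,-322,-.43],x_scale=[100,100,1],loss='soft_l1'); p=r.x
print(p,np.round(f(p).reshape(-1,2),1).tolist(), place(p,[(-110,0,148)]))
for i in range(3):
    g=lambda q:(proj(obs[i][0],place(q,np.array(obs[i][1],float)))-obs[i][2]).ravel()
    print(i,least_squares(g,p,x_scale=[100,100,1],loss='soft_l1').x)
```

```text
[ 4.42034411e+02 -3.23137345e+02 -4.29910623e-01] [[-2.4, -1.6], [2.2, -0.6], [-2.1, 2.5], [-0.1, 3.4], [-0.9, 0.6], [-1.7, 0.3], [-0.2, -4.3], [1.9, -1.4], [1.0, -0.2], [0.8, -1.0], [1.2, -0.9], [0.7, -1.3], [1.8, -1.5], [2.1, -0.5], [1.0, -0.5], [0.8, 0.2], [0.1, -0.1], [-0.6, 0.3], [-0.5, -0.4], [-0.3, -0.4]] [[ 342.04408088 -277.29049378  148.        ]]
0 [ 4.42850208e+02 -3.23497227e+02 -4.32815552e-01]
1 [ 4.37611701e+02 -3.22857372e+02 -4.32441919e-01]
2 [ 4.41849749e+02 -3.22589070e+02 -4.29800425e-01]
```

Run:
```python
from h import *
plan([342,-277.3,319],tool(-0.43),6)
```

```text
dp [ -0.8 -11.9 -84.1] rv [ 0.027 -0.003  0.002]
[14.0, 0.7, 1.9] [0.005, -0.0, 0.0]
[14.0, 0.7, 1.9] [0.005, -0.0, 0.0]
[14.0, 0.7, 1.9] [0.005, -0.0, 0.0]
[14.0, 0.7, 1.9] [0.005, -0.0, 0.0]
[14.0, 0.7, 1.9] [0.005, -0.0, 0.0]
[14.0, 0.7, 1.9] [0.005, -0.0, 0.0]
```

Request:
jog_arm(deltas=[2,2.1,5.7,0.013,-0.003,0.002,1,2,2.1,5.7,0.013,0,0,1,20,0,0,0,0,0,1,20,0,0,0,0,0,1,20,0,0,0,0,0,1,20,0,0,0,0,0,1,0,0,0,0,0,0,1])

```text
t: 2.42
eef_pos: [339.7, -285.3, 315.6]
tcp_rot: [0.49, 1.569, -1.527]
ft_force: [-0.4, 0.1, 0.6]
opening: 1.001
```

Run:
```python
from h import *
plan([342,-277.3,319],tool(-0.43),1); d=snap('wrist','w2.png'); d=snap('scene','s2.png')
```

```text
dp [2.3 8.  3.4] rv [-0.015  0.001 -0.001]
[-3.5, -1.3, -8.2] [-0.015, 0.001, -0.001]
```

View pics/w2.png

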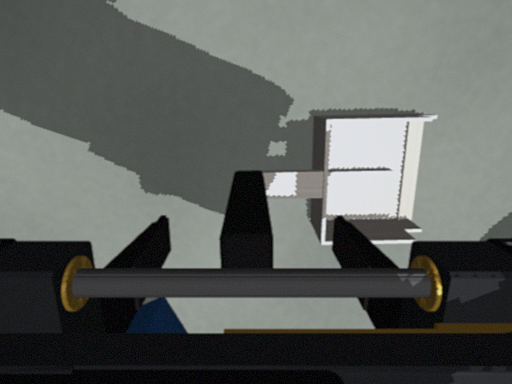

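Request:
jog_arm(deltas=[-3.5,-1.3,-8,-0.015,0,0,1,0,0,0,0,0,0,1])

```text
t: 2.78
eef_pos: [342.3, -277.2, 321.8]
tcp_rot: [1.011, 1.565, -0.99]
ft_force: [0.0, -0.2, 1.5]
opening: 0.999
```

Run:
```python
from h import *
plan([342,-277.3,319],tool(-0.43),1); print(env.state()['qvel'])
```

```text
dp [-0.3 -0.1 -2.8] rv [ 0.     0.003 -0.005]
[2.8, -0.3, 0.2] [0.0, 0.003, -0.005]
[-0.00803933 -0.00039537 -0.00861235 -0.00342761 -0.00077974 -0.0005829 ]
```

Position is right, so I'll correct the height and close.

Request:
jog_arm(deltas=[2.8,0,0,0,0.003,-0.005,1,0,0,0,0,0,0,0.6,0,0,0,0,0,0,0.3,0,0,0,0,0,0,0,0,0,0,0,0,0,0,0,0,0,0,0,0,0,0,0,0,0,0,0,0])

```text
t: 3.65
eef_pos: [342.4, -277.2, 319.4]
tcp_rot: [1.022, 1.57, -0.978]
ft_force: [-0.7, -0.4, -0.2]
opening: 0.426
```

Run:
```python
from h import *
plan([342,-277.3,319],tool(-0.43),1); s=env.state(); print(s['opening'],s['ft_force'],s['eef_pos'])
```

```text
dp [-0.4 -0.1 -0.4] rv [ 0.001  0.    -0.001]
[0.4, -0.3, 0.3] [0.001, 0.0, -0.001]
0.42557567277625086 [-0.73927932 -0.39503555 -0.16317091] [ 342.43238521 -277.15226905  319.44605051]
```

Request:
jog_arm(deltas=[0,0,0,0,0,0,0,0,0,0,0,0,0,0,0,0,0,0,0,0,0,0,0,0,0,0,0,0])

```text
t: 4.15
eef_pos: [342.4, -277.1, 319.4]
tcp_rot: [0.853, 1.57, -1.147]
ft_force: [-0.2, 0.2, -1.0]
opening: 0.25
```

Request:
jog_arm(deltas=[0,0,0,0,0,0,0,0,0,0,0,0,0,0])

```text
t: 4.4
eef_pos: [342.4, -277.1, 319.4]
tcp_rot: [0.882, 1.57, -1.118]
ft_force: [-1.1, -0.3, -0.3]
opening: 0.249
```

Request:
jog_arm(deltas=[-10,0,0,0,0,0,0,-20,0,0,0,0,0,0,-25,0,0,0,0,0,0,-25,0,0,0,0,0,0,-25,0,0,0,0,0,0,-25,0,0,0,0,0,0,-15,0,0,0,0,0,0,-8,0,0,0,0,0,0])

```text
t: 5.4
eef_pos: [341.5, -276.0, 480.1]
tcp_rot: [-1.844, 1.568, 2.439]
ft_force: [0.1, 0.6, -2.4]
opening: 0.251
```

Run:
```python
from h import *
d=snap('wrist','w3.png'); d=snap('side','s3.png'); s,p,R=pose(); print(p,s['opening'],s['ft_force'])
tr=np.array([596.7,-7.8,1.404])
o=place(tr,[(-85,0,0)])[0]; g=o-110*np.array([np.cos(1.404),np.sin(1.404),0]); print(o,g)
```

```text
[ 341.56965689 -276.09997758  479.78016988] 0.24865922280092864 [ 0.20232869 -0.62896069 -3.50092858]
[582.58796045 -91.62034562   0.        ] [ 564.32532102 -200.09373407    0.        ]
```

View pics/w3.png

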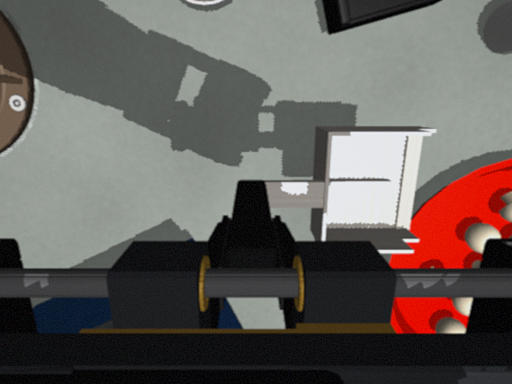

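View pics/s3.png

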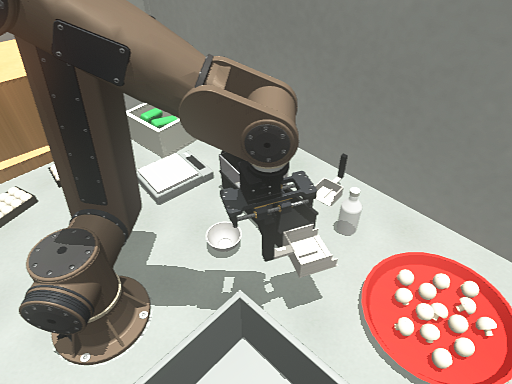

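Run:
```python
from h import *
plan([564,-200,480],tool(1.404),18,w=[.4,.8]+[1]*14+[.8,.4])
```

```text
dp [2.224e+02 7.610e+01 2.000e-01] rv [-1.833e+00 -3.000e-03  1.000e-03]
[-0.0, 4.2, -3.9] [-0.045, -0.0, 0.0]
[-0.0, 8.7, -7.5] [-0.089, -0.0, 0.0]
[-0.0, 11.6, -8.4] [-0.112, -0.0, 0.0]
[-0.0, 12.5, -7.0] [-0.112, -0.0, 0.0]
[-0.0, 13.2, -5.6] [-0.112, -0.0, 0.0]
[-0.0, 13.7, -4.1] [-0.112, -0.0, 0.0]
[-0.0, 14.1, -2.5] [-0.112, -0.0, 0.0]
[-0.0, 14.3, -0.9] [-0.112, -0.0, 0.0]
[-0.0, 14.3, 0.7] [-0.112, -0.0, 0.0]
[-0.0, 14.2, 2.3] [-0.112, -0.0, 0.0]
[-0.0, 13.8, 3.8] [-0.112, -0.0, 0.0]
[-0.0, 13.3, 5.3] [-0.112, -0.0, 0.0]
[-0.0, 12.6, 6.8] [-0.112, -0.0, 0.0]
[-0.0, 11.8, 8.2] [-0.112, -0.0, 0.0]
[-0.0, 10.8, 9.4] [-0.112, -0.0, 0.0]
[-0.0, 9.7, 10.6] [-0.112, -0.0, 0.0]
[-0.0, 6.8, 9.3] [-0.089, -0.0, 0.0]
[-0.0, 3.0, 4.9] [-0.045, -0.0, 0.0]
```

Request:
jog_arm(deltas=[0,4,-4,-0.045,0,0,0,0,9,-7.5,-0.09,0,0,0,0,11.5,-8.5,-0.112,0,0,0,0,12.5,-7,-0.112,0,0,0,0,13,-5.5,-0.112,0,0,0,0,13.5,-4,-0.112,0,0,0,0,14,-2.5,-0.112,0,0,0,0,14.5,-1,-0.112,0,0,0,0,14.5,0.5,-0.112,0,0,0])

```text
t: 6.62
eef_pos: [457.2, -233.5, 472.6]
tcp_rot: [-2.798, 1.556, 2.45]
ft_force: [0.5, 0.2, -2.0]
opening: 0.252
```

Request:
jog_arm(deltas=[0,14,2.5,-0.112,0,0,0,0,14,4,-0.112,0,0,0,0,13.5,5.5,-0.112,0,0,0,0,12.5,7,-0.112,0,0,0,0,12,8,-0.112,0,0,0,0,11,9.5,-0.112,0,0,0,0,9.5,10.5,-0.112,0,0,0,0,7,9,-0.09,0,0,0,0,3,5,-0.045,0,0,0,0,0,0,0,0,0,0])

```text
t: 7.88
eef_pos: [574.2, -186.0, 462.2]
tcp_rot: [2.956, 1.549, 2.895]
ft_force: [0.3, -2.5, -4.1]
opening: 0.257
```

Run:
```python
from h import *
d=snap('wrist','w4.png'); d=snap('scene','s4.png'); plan([564,-200,480],tool(1.404),1)
im=cv2.imread('pics/s4.png');cv2.imwrite('pics/c4.png',cv2.resize(im[110:300,160:320],None,fx=3.1,fy=3.1,interpolation=cv2.INTER_CUBIC))
```

```text
dp [ -9.9 -14.   17.8] rv [ 0.104 -0.022 -0.004]
[-17.7, -14.5, -9.4] [0.104, -0.022, -0.004]
```

View pics/w4.png

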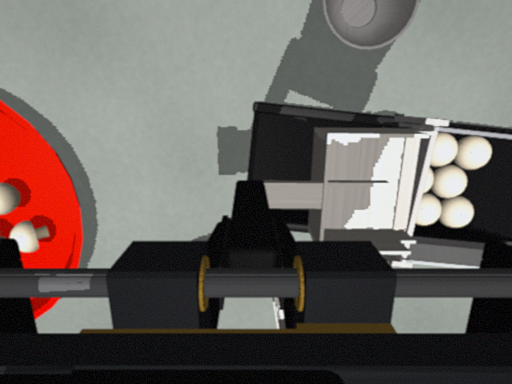

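View pics/c4.png

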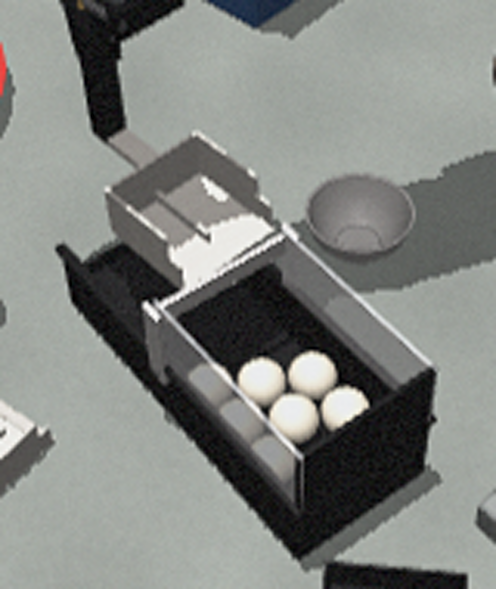

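```bash
cat >> h.py <<'E'
TL=[[(-180,-70,80),(-180,70,80),(180,70,80)],[(-180,-70,80),(180,-70,80)],[(-180,-70,0),(180,-70,0),(180,70,0)],[(180,-70,0),(180,-70,152),(180,70,152),(180,70,0)],[(-16,-70,152),(180,-70,152)],[(-16,70,152),(180,70,152)],[(-15,-64,125),(-15,64,125)],[(-15,-64,147),(-15,64,147)],[(-180,-70,0),(-180,-70,80)],[(-174,-64,45),(-174,64,45)]]
def overlay(pk,p,out,box,f):
    d=pickle.load(open('pics/'+pk+'.pkl','rb')); im=cv2.cvtColor(d['image'],cv2.COLOR_RGB2BGR)
    x0,y0,x1,y1=box; im=cv2.resize(im[y0:y1,x0:x1],None,fx=f,fy=f,interpolation=cv2.INTER_CUBIC)
    for l in TL:
        q=(proj(d,place(p,np.array(l,float)))-[x0,y0]+.5)*f
        cv2.polylines(im,[np.round(q).astype(int)],False,(0,255,255) ,1)
    cv2.imwrite('pics/'+out,im)
E
python3 - <<'E'
from h import *
tr=[596.7,-7.8,1.404]
overlay('scene0.png',tr,'o1.png',(170,160,310,300),4.2)
overlay('w4.png',tr,'o2.png',(200,80,512,260),2.5)
E
```

```text
(no output)
```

View pics/o1.png

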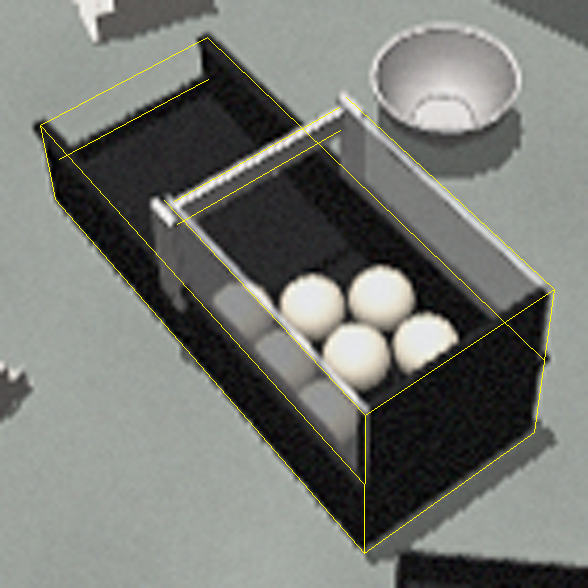

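View pics/o2.png

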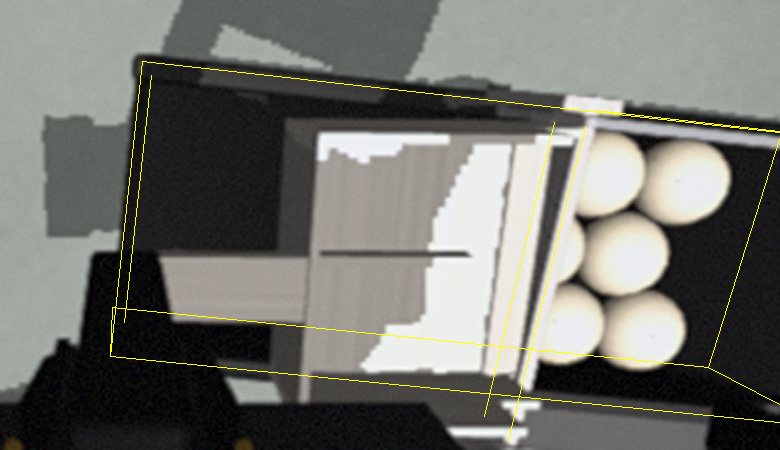

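```bash
cat >> h.py <<'E'
TR=np.array([596.7,-7.8,1.404])
GR=np.array([-110.,0,319.4])
def scoop_now():
    s,p,R=pose(); X=R[:,1];Z=-R[:,0];Y=-R[:,2]; o=p-np.c_[X,Y,Z]@GR
    c,sn=np.cos(TR[2]),np.sin(TR[2]); dx=o[:2]-TR[:2]
    return np.array([c*dx[0]+sn*dx[1],-sn*dx[0]+c*dx[1],o[2]]),np.arctan2(X[1],X[0])-TR[2],np.arcsin(X[2]),np.arcsin(Y[2]),s
def goal(x,y,z,pitch=0,yaw=0,fr=None):
    fr=TR if fr is None else fr
    Rg=tool(fr[2]+yaw,pitch); X=Rg[:,1];Z=-Rg[:,0];Y=-Rg[:,2]
    o=place(fr,[(x,y,z)])[0]; return o+np.c_[X,Y,Z]@GR, Rg
def rep():
    q,yw,pt,rl,s=scoop_now(); print('scoop tray xyz',np.round(q,1),'yaw %.3f pitch %.3f roll %.3f'%(yw,pt,rl),'t %.2f'%s['t'],'F',np.round(s['ft_force'],1),'op %.3f'%s['opening'])
E
python3 - <<'E'
from h import *
rep()
d=pickle.load(open('pics/scene0.png.pkl','rb'))
uv=crop([(312,305),(381,298),(357,355),(425,345),(240,308),(283,358),(330,405)],4.2,170,160)
w=onplane(d,uv,38)[:,:2]-TR[:2];c,s=np.cos(TR[2]),np.sin(TR[2]);print(np.round(np.c_[c*w[:,0]+s*w[:,1],-s*w[:,0]+c*w[:,1]]))
d=pickle.load(open('pics/w4.png.pkl','rb'))
uv=crop([(605,175),(690,180),(622,253),(575,325),(640,330)],2.5,200,80)
w=onplane(d,uv,38)[:,:2]-TR[:2];print(np.round(np.c_[c*w[:,0]+s*w[:,1],-s*w[:,0]+c*w[:,1]]))
p,R=goal(-85,0,150); plan(p,R,3)
E
```

```text
scoop tray xyz [-69.3  11.5 143.4] yaw 0.104 pitch 0.005 roll 0.022 t 7.97 F [-0.3 -5.5 -3.4] op 0.256
[[ 34.   2.]
 [ 58.  42.]
 [ 84.   1.]
 [105.  40.]
 [  7. -36.]
 [ 56. -38.]
 [103. -36.]]
[[ 65.  39.]
 [110.  41.]
 [ 85.  -1.]
 [ 70. -42.]
 [106. -41.]]
dp [ -9.6 -14.1   7.2] rv [ 0.104 -0.022 -0.004]
[-2.4, -4.9, -3.0] [0.035, -0.007, -0.001]
[-2.4, -5.0, -2.8] [0.035, -0.007, -0.001]
[-2.4, -5.1, -2.6] [0.035, -0.007, -0.001]
```

Request:
jog_arm(deltas=[-2.4,-5,-3,0.035,-0.007,0,0,-2.4,-5,-3,0.035,-0.007,0,0,-2.4,-5,-3,0.035,-0.007,0,0,0,0,0,0,0,0,0])

```text
t: 8.48
eef_pos: [563.2, -200.5, 468.6]
tcp_rot: [1.983, 1.564, 1.81]
ft_force: [-0.2, 0.6, -2.1]
opening: 0.249
```

Run:
```python
from h import *
rep(); d=snap('wrist','w5.png')
overlay('w5.png',TR,'o5.png',(200,60,512,260),2.5); p,R=goal(-85,0,150); plan(p,R,1)
p,R=goal(-88,0,40,-.07); plan(p,R,6)
```

```text
scoop tray xyz [-83.7   1.1 149.8] yaw -0.007 pitch 0.006 roll 0.003 t 8.47 F [-0.2  0.6 -2.1] op 0.249
dp [1.  0.2 1. ] rv [-0.006 -0.003 -0.006]
[-1.0, 0.4, 1.0] [-0.006, -0.003, -0.006]
dp [   4.3   19.6 -102.1] rv [-0.006 -0.003 -0.076]
[17.0, 3.2, 0.2] [-0.001, -0.001, -0.013]
[17.0, 3.4, 0.2] [-0.001, -0.001, -0.013]
[17.0, 3.7, 0.2] [-0.001, -0.001, -0.013]
[16.9, 3.9, 0.2] [-0.001, -0.001, -0.013]
[16.9, 4.1, 0.2] [-0.001, -0.001, -0.013]
[16.8, 4.3, 0.2] [-0.001, -0.001, -0.013]
```

View pics/o5.png

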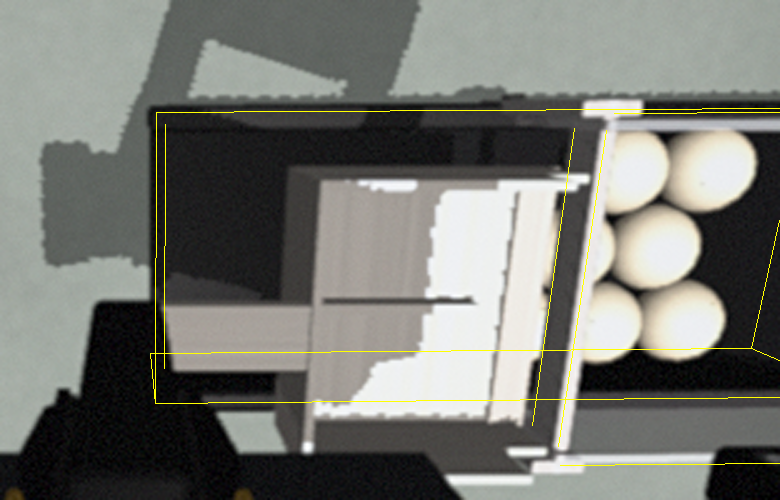

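Request:
jog_arm(deltas=[17,3.2,0.2,-0.001,-0.001,-0.013,0,17,3.4,0.2,-0.001,-0.001,-0.013,0,17,3.6,0.2,-0.001,-0.001,-0.013,0,17,3.8,0.2,-0.001,0,-0.013,0,17,4,0.2,-0.001,0,-0.013,0,10,4.2,0.2,-0.001,0,-0.013,0,0,0,0,0,0,0,0])

```text
t: 9.4
eef_pos: [568.1, -179.6, 370.5]
tcp_rot: [-1.558, 1.497, -1.722]
ft_force: [0.1, 0.5, -2.2]
opening: 0.252
```

Run:
```python
from h import *
rep(); p,R=goal(-86,0,25.5,-.07); plan(p,R,3)
```

```text
scoop tray xyz [-88.   -0.4  43.9] yaw 0.002 pitch -0.074 roll -0.001 t 9.40 F [ 0.1  0.5 -2.2] op 0.252
dp [ -0.2   0.8 -18.7] rv [0.002 0.001 0.004]
[6.2, 0.7, -0.1] [0.001, 0.0, 0.001]
[6.2, 0.7, -0.1] [0.001, 0.0, 0.001]
[6.2, 0.7, -0.1] [0.001, 0.0, 0.001]
```

Request:
jog_arm(deltas=[6,0.7,0,0,0,0.001,0,6,0.7,0,0,0,0.001,0,6,0.7,0,0,0,0.001,0,0,0,0,0,0,0,0])

```text
t: 9.9
eef_pos: [568.4, -179.0, 352.5]
tcp_rot: [-1.529, 1.5, -1.694]
ft_force: [0.2, -0.6, -2.5]
opening: 0.251
```

Run:
```python
from h import *
rep(); d=snap('scene','s6.png')
im=cv2.imread('pics/s6.png');cv2.imwrite('pics/c6.png',cv2.resize(im[110:300,160:320],None,fx=3.1,fy=3.1,interpolation=cv2.INTER_CUBIC))
```

```text
scoop tray xyz [-86.4  -1.3  26.1] yaw 0.002 pitch -0.071 roll -0.003 t 9.90 F [ 0.2 -0.6 -2.5] op 0.251
```

View pics/c6.png

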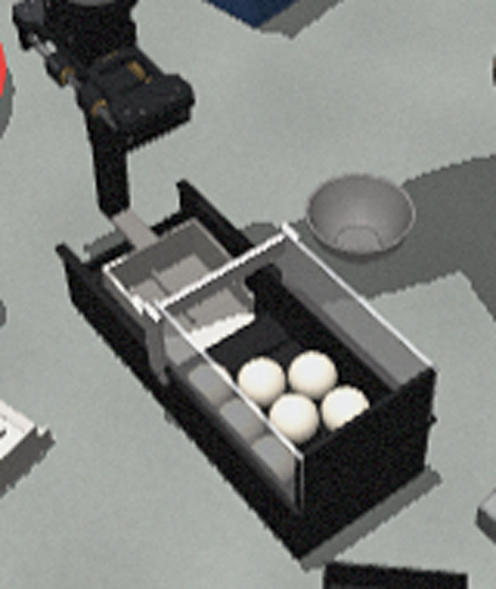

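Request:
jog_arm(deltas=[1.5,6,1,0,0,0,0,0.5,10,1.5,0,0,0,0,0,10,1.5,0,0,0,0,0,10,1.5,0,0,0,0,0,10,1,0,0,0,0])

```text
t: 10.58
eef_pos: [583.6, -132.5, 348.2]
tcp_rot: [-1.484, 1.499, -1.649]
ft_force: [2.4, -4.3, -0.8]
opening: 0.25
```

Run:
```python
from h import *
rep(); q=scoop_now()[0]; print('floor',18-q[0]*.07)
```

```text
scoop tray xyz [-38.4  -9.7  21.8] yaw 0.001 pitch -0.072 roll -0.006 t 10.57 F [ 2.4 -4.3 -0.8] op 0.250
floor 20.685154713303735
```

Request:
jog_arm(deltas=[0.5,9,0,0,0,0.001,0,0.2,9,0,0,0,0.001,0,0.2,9,0,0,0,0,0,0,0,0,0,0,0,0])

```text
t: 11.08
eef_pos: [588.6, -103.1, 345.5]
tcp_rot: [-1.478, 1.501, -1.641]
ft_force: [0.9, 0.8, -2.1]
opening: 0.25
```

```bash
cat > look.py <<'E'
from h import *
import sys
n=sys.argv[1]
rep(); q=scoop_now()[0]; print('floor',18-q[0]*.07)
a=snap('scene','s%s.png'%n)
im=cv2.imread('pics/s%s.png'%n)
cv2.imwrite('pics/c%s.png'%n,cv2.resize(im[160:300,190:320],None,fx=4.2,fy=4.2,interpolation=cv2.INTER_CUBIC))
E
python3 look.py 7
```

```text
scoop tray xyz [-7.9 -9.7 19.2] yaw 0.003 pitch -0.070 roll -0.007 t 11.07 F [ 0.9  0.8 -2.1] op 0.250
floor 18.551988034553386
```

View pics/c7.png

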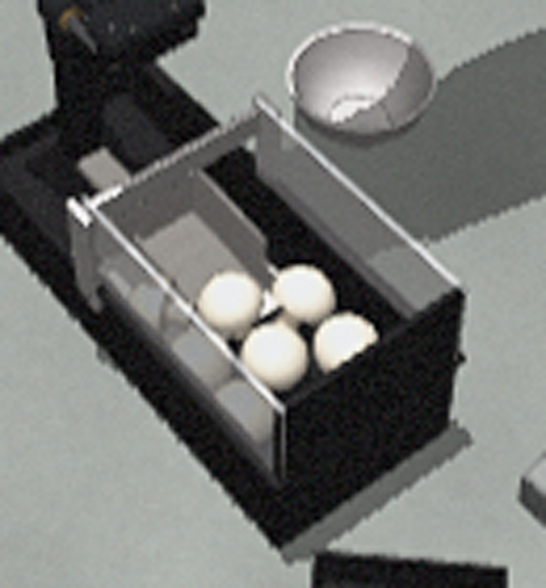

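Request:
jog_arm(deltas=[0.2,8,0,0,0,0,0,0.2,8,0,0,0,0,0,0.2,8,0,0,0,0,0,0,0,0,0,0,0,0])

```text
t: 11.62
eef_pos: [592.9, -80.8, 344.8]
tcp_rot: [-1.436, 1.496, -1.601]
ft_force: [-1.4, -0.0, -3.3]
opening: 0.249
```

```bash
python3 look.py 8
```

```text
scoop tray xyz [ 13.3 -11.5  18.1] yaw 0.002 pitch -0.075 roll -0.010 t 11.62 F [-1.4 -0.  -3.3] op 0.249
floor 17.07077581837131
```

View pics/c8.png

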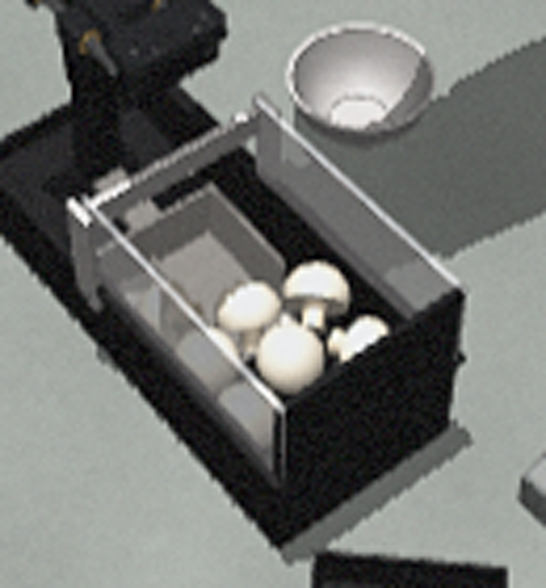

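Request:
jog_arm(deltas=[0,-4,-3,0,0.005,0.003,0,0,0,-7,0,0.003,0.002,0,0,0,-7,0,0,0,0,0,4,-3,0,0,0,0,0.3,7,0,0,0,0,0,0.3,7,0,0,0,0,0,0.3,7,0,0,0,0,0,0,0,0,0,0,0,0])

```text
t: 12.68
eef_pos: [575.5, -55.3, 342.0]
tcp_rot: [-1.546, 1.502, -1.711]
ft_force: [1.0, 0.4, -2.1]
opening: 0.252
```

```bash
python3 look.py 9
```

```text
scoop tray xyz [37.4 12.6 15.8] yaw 0.001 pitch -0.069 roll -0.002 t 12.68 F [ 1.   0.4 -2.1] op 0.252
floor 15.383036144026
```

View pics/c9.png

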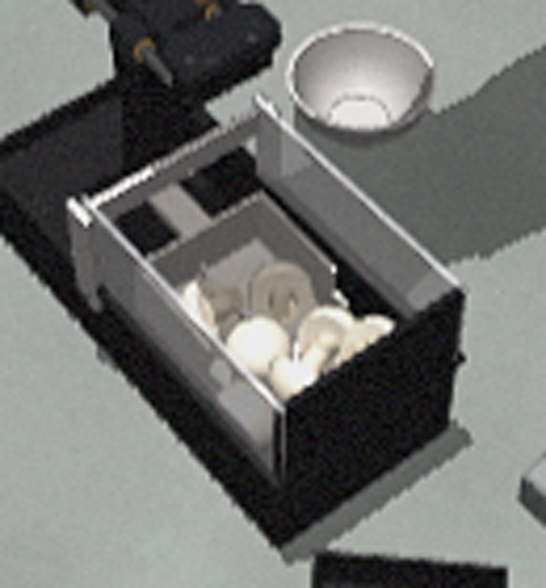

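Request:
jog_arm(deltas=[0.2,6,3,0,0,0,0,0.2,6,3,0,0,0,0,0.2,6,1,0,0,0,0,0,0,0,0,0,0,0])

```text
t: 13.22
eef_pos: [582.3, -48.4, 346.6]
tcp_rot: [-1.616, 1.476, -1.778]
ft_force: [0.5, 1.0, -3.7]
opening: 0.252
```

```bash
python3 look.py 10; python3 -c "
from h import *
s,p,R=pose(); t=p+R@np.array([190,24,0]); c,n=np.cos(TR[2]),np.sin(TR[2]); dx=t-[TR[0],TR[1],0]; print(c*dx[0]+n*dx[1],t[2])"
```

```text
scoop tray xyz [37.   9.2 18.2] yaw 0.005 pitch -0.094 roll 0.004 t 13.22 F [ 0.5  1.  -3.7] op 0.252
floor 15.411243750799583
-36.18216376193351 155.08529734158333
```

View pics/c10.png

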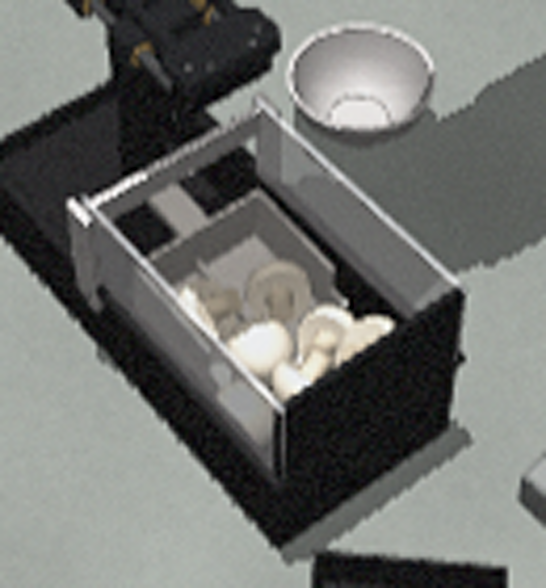

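Run:
```python
from h import *
d=snap('wrist','w10.png'); snap('side','d10.png')
im=cv2.imread('pics/w10.png');cv2.imwrite('pics/cw10.png',cv2.resize(im[60:260,200:512],None,fx=2.5,fy=2.5,interpolation=cv2.INTER_CUBIC))
```

```text
(no output)
```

View pics/cw10.png

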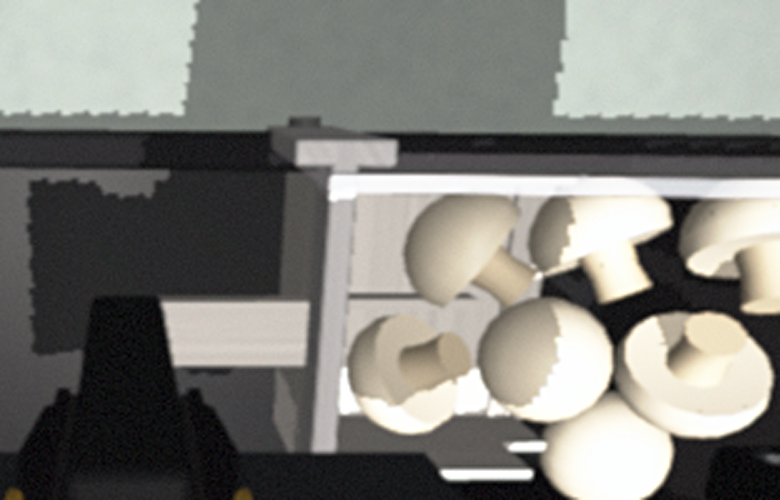

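View pics/d10.png

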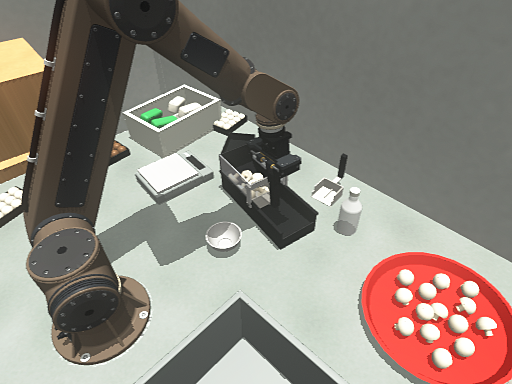

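Run:
```python
from h import *
p,R=goal(30,-1,17.5,-.065); plan(p,R,3)
```

```text
dp [  5.3 -18.1  -2.8] rv [ 0.005 -0.004  0.029]
[1.5, -5.6, 2.7] [0.002, -0.001, 0.01]
[1.4, -5.6, 2.7] [0.002, -0.001, 0.01]
[1.4, -5.6, 2.7] [0.002, -0.001, 0.01]
```

Request:
jog_arm(deltas=[1.4,-5.6,2.7,0.002,0,0.01,0,1.4,-5.6,2.7,0.002,0,0.01,0,1,-5.6,2.7,0.002,0,0.01,0,0,0,0,0,0,0,0])

```text
t: 13.88
eef_pos: [588.2, -66.9, 342.6]
tcp_rot: [-1.655, 1.51, -1.824]
ft_force: [0.1, 0.8, -2.2]
opening: 0.254
```

```bash
python3 -c "
from h import *
rep()"
```

```text
scoop tray xyz [30.8  0.  17.1] yaw -0.002 pitch -0.060 roll 0.005 t 13.88 F [ 0.1  0.8 -2.2] op 0.254
```

Request:
jog_arm(deltas=[0.2,8,0,0,0,0,0,0.2,12,0,0,0,0,0,0.2,12,0,0,0,0,0])

```text
t: 14.25
eef_pos: [592.7, -42.1, 347.3]
tcp_rot: [-1.572, 1.489, -1.738]
ft_force: [0.2, -5.3, -2.2]
opening: 0.255
```

```bash
python3 -c "
from h import *
rep(); d=snap('wrist','w11.png')
im=cv2.imread('pics/w11.png');cv2.imwrite('pics/cw11.png',cv2.resize(im[60:260,200:512],None,fx=2.5,fy=2.5,interpolation=cv2.INTER_CUBIC))"
```

```text
scoop tray xyz [49.1 -1.7 20. ] yaw 0.000 pitch -0.082 roll 0.000 t 14.25 F [ 0.2 -5.3 -2.2] op 0.255
```

View pics/cw11.png

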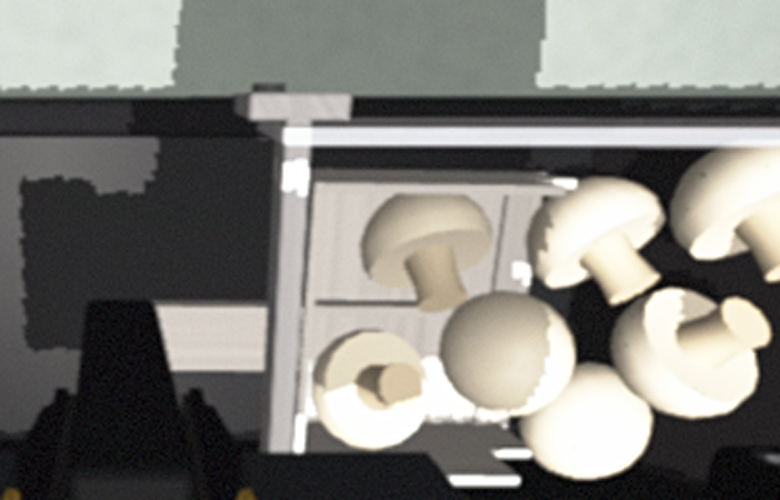

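Run:
```python
from h import *
p,R=goal(46,0,15.3,-.06); plan(p,R,3)
```

```text
dp [ -3.8 -12.2  -5.5] rv [-0.001  0.001  0.016]
[2.1, -4.1, -0.6] [-0.0, 0.0, 0.005]
[2.1, -4.1, -0.6] [-0.0, 0.0, 0.005]
[2.1, -4.1, -0.6] [-0.0, 0.0, 0.005]
```

Request:
jog_arm(deltas=[2.1,-4,-0.6,0,0,0.006,0,2.1,-4,-0.6,0,0,0.006,0,2.1,-4,-0.6,0,0,0.006,0,1,8,0,0,0,0.003,0,1,12,0,0,0,0.003,0,1,12,0,0,0,0.003,0])

```text
t: 15.05
eef_pos: [596.8, -26.3, 343.1]
tcp_rot: [-1.272, 1.506, -1.437]
ft_force: [-12.9, -56.0, 51.2]
opening: 0.29
```

```bash
cat > lw.py <<'E'
from h import *
import sys
n=sys.argv[1]
rep(); q=scoop_now()[0]; print('floor',18-q[0]*.07); d=snap('wrist','w%s.png'%n)
im=cv2.imread('pics/w%s.png'%n);cv2.imwrite('pics/cw%s.png'%n,cv2.resize(im[60:260,200:512],None,fx=2.5,fy=2.5,interpolation=cv2.INTER_CUBIC))
E
python3 lw.py 12
```

```text
scoop tray xyz [71.9 -9.2 17.6] yaw 0.001 pitch -0.062 roll -0.019 t 15.05 F [-12.9 -56.   51.2] op 0.290
floor 12.966831756017783
```

View pics/cw12.png

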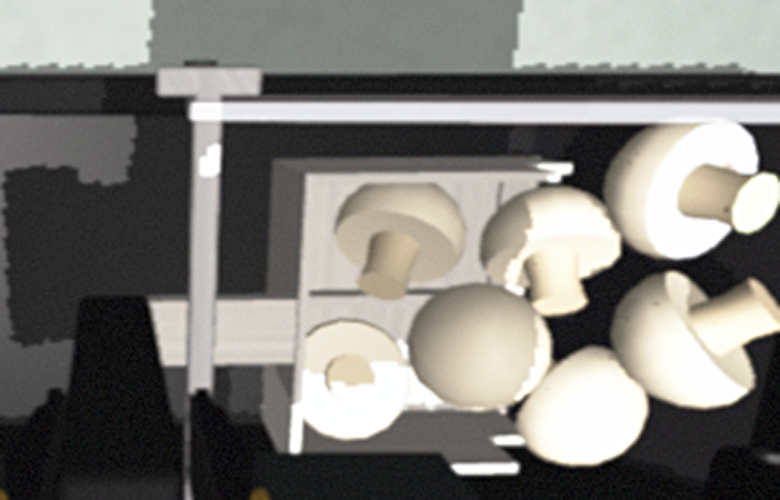

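Request:
jog_arm(deltas=[-3,-5,0,0,0,0,0])

```text
t: 15.22
eef_pos: [596.0, -31.8, 348.1]
tcp_rot: [-1.24, 1.504, -1.406]
ft_force: [-0.2, -0.4, -4.4]
opening: 0.252
```

```bash
python3 lw.py 13
```

```text
scoop tray xyz [ 65.8 -10.2  22.5] yaw 0.001 pitch -0.063 roll -0.022 t 15.22 F [-0.2 -0.4 -4.4] op 0.252
floor 13.393176489426034
```

View pics/cw13.png

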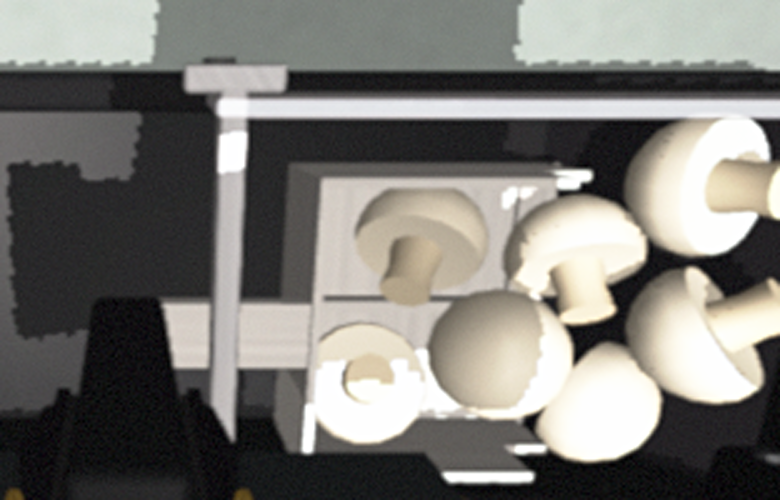

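Run:
```python
from h import *
p,R=goal(50,-6,15.,-.068); plan(p,R,4)
```

```text
dp [  0.2 -14.2  -7.3] rv [ 0.     0.022 -0.005]
[2.1, -3.4, 0.6] [0.0, 0.006, -0.001]
[2.1, -3.4, 0.6] [0.0, 0.006, -0.001]
[2.1, -3.4, 0.6] [0.0, 0.006, -0.001]
[2.1, -3.4, 0.6] [0.0, 0.006, -0.001]
```

Request:
jog_arm(deltas=[2,-3.4,0.6,0,0.006,-0.001,0,2,-3.4,0.6,0,0.006,-0.001,0,2,-3.4,0.6,0,0.006,-0.001,0,2,-3.4,0.6,0,0.006,-0.001,0,0,0,0,0,0,0,0])

```text
t: 15.9
eef_pos: [596.5, -45.2, 339.9]
tcp_rot: [-1.655, 1.508, -1.821]
ft_force: [-0.5, 2.9, 3.2]
opening: 0.254
```

```bash
python3 lw.py 14
```

```text
scoop tray xyz [53.  -4.2 14.3] yaw 0.001 pitch -0.062 roll 0.005 t 15.90 F [-0.5  2.9  3.2] op 0.254
floor 14.289190065417007
```

View pics/cw14.png

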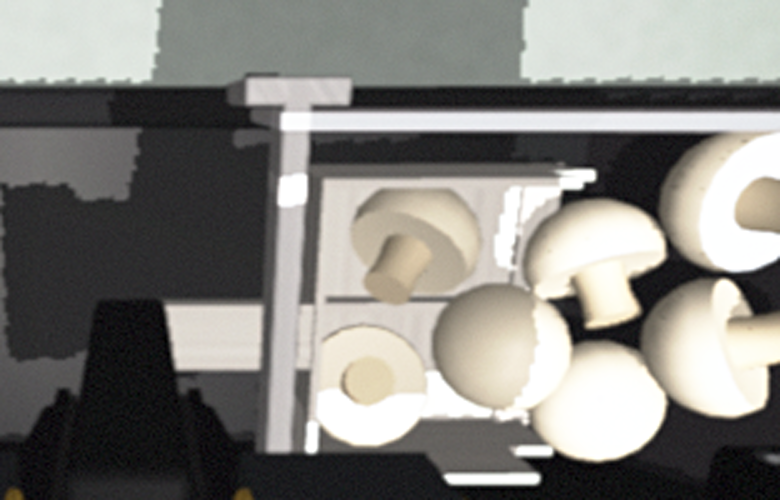

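Request:
jog_arm(deltas=[0.5,6,0,0,0,-0.002,0,0.5,6,0,0,0,-0.002,0,0.5,3,0,0,0,0,0])

```text
t: 16.32
eef_pos: [599.6, -31.9, 339.7]
tcp_rot: [-1.57, 1.5, -1.736]
ft_force: [-1.3, -5.9, 5.5]
opening: 0.252
```

```bash
python3 lw.py 15
```

```text
scoop tray xyz [63.7 -6.8 13.3] yaw 0.001 pitch -0.071 roll -0.000 t 16.32 F [-1.3 -5.9  5.5] op 0.252
floor 13.538778924648781
```

View pics/cw15.png

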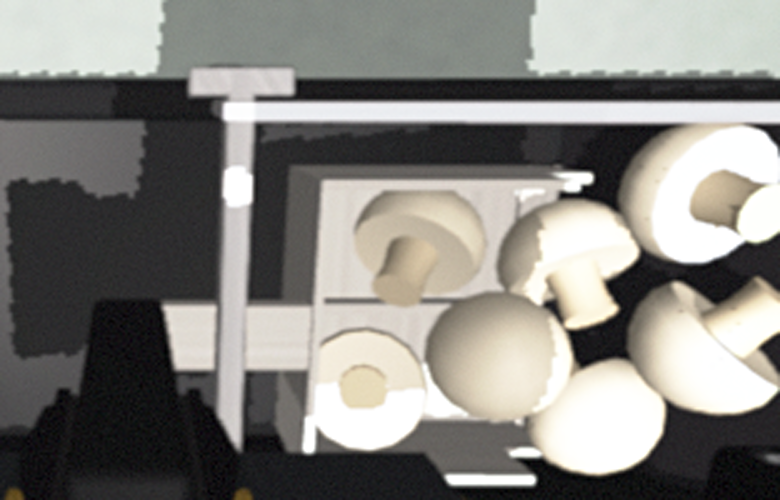

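Request:
jog_arm(deltas=[0.5,5,0,0,0,0.002,0,0.3,2,0,0,0,0,0])

```text
t: 16.62
eef_pos: [600.7, -28.6, 341.0]
tcp_rot: [-1.541, 1.491, -1.704]
ft_force: [-2.9, -7.0, 0.0]
opening: 0.249
```

```bash
python3 lw.py 16
```

```text
scoop tray xyz [64.5 -7.8 13.9] yaw 0.003 pitch -0.079 roll -0.002 t 16.62 F [-2.9 -7.   0. ] op 0.249
floor 13.486492525477392
```

View pics/cw16.png

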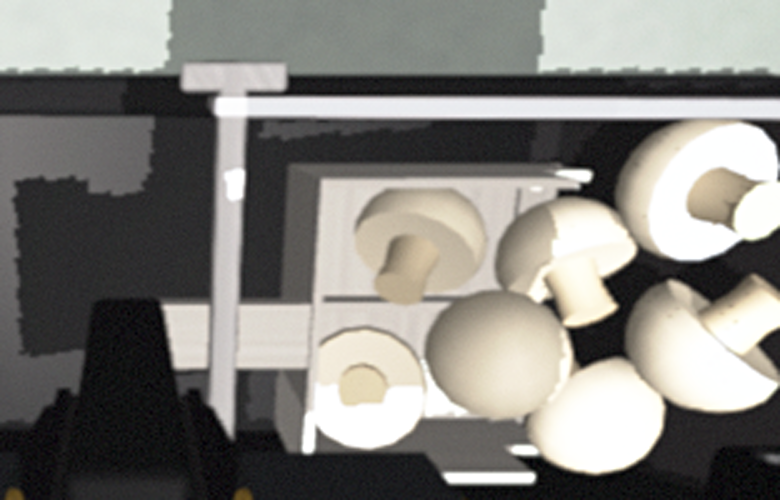

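Run:
```python
from h import *
d=pickle.load(open('pics/w16.png.pkl','rb'))
q,yw,pt,rl,s=scoop_now()
uv=crop([(567,260),(420,245),(500,355),(368,388),(597,415),(695,190),(700,345)],2.5,200,60)
c,n=np.cos(TR[2]),np.sin(TR[2])
for z in (38,48):
    w=onplane(d,uv,z)[:,:2]-TR[:2]; t=np.c_[c*w[:,0]+n*w[:,1],-n*w[:,0]+c*w[:,1]]; print(np.round(t),np.round(t-q[:2]).tolist())
```

```text
[[110.  12.]
 [ 60.  17.]
 [ 92. -23.]
 [ 46. -37.]
 [130. -45.]
 [148.  37.]
 [160. -17.]] [[46.0, 20.0], [-5.0, 25.0], [28.0, -15.0], [-18.0, -30.0], [65.0, -37.0], [84.0, 45.0], [96.0, -9.0]]
[[106.  14.]
 [ 57.  19.]
 [ 88. -20.]
 [ 44. -34.]
 [124. -41.]
 [142.  38.]
 [154. -14.]] [[41.0, 22.0], [-8.0, 26.0], [24.0, -12.0], [-21.0, -26.0], [60.0, -33.0], [77.0, 46.0], [89.0, -6.0]]
```

Run:
```python
from h import *
p,R=goal(69,-4,19,0.0); plan(p,R,3)
p2,R2=goal(78,-3,26,0.03); plan(p2,R2,3,R=R,p=p)
```

```text
dp [ -6.8 -20.4  -2.6] rv [0.003 0.002 0.079]
[1.4, -7.0, -1.1] [0.001, 0.001, 0.026]
[1.2, -7.0, -1.1] [0.001, 0.001, 0.026]
[1.0, -7.1, -1.1] [0.001, 0.001, 0.026]
dp [-1.1 -0.4  3.6] rv [-0.    0.    0.03]
[-1.2, -0.2, -0.3] [-0.0, 0.0, 0.01]
[-1.2, -0.2, -0.3] [-0.0, 0.0, 0.01]
[-1.2, -0.2, -0.3] [-0.0, 0.0, 0.01]
```

Request:
jog_arm(deltas=[1,-5,-0.8,0.001,0.001,0.02,0,0.9,-5,-0.8,0.001,0,0.02,0,0.7,-5,-0.8,0,0,0.02,0,0.6,-5,-0.8,0,0,0.02,0])

```text
t: 17.18
eef_pos: [594.0, -49.1, 337.2]
tcp_rot: [1.654, 1.567, 1.489]
ft_force: [0.3, -1.0, -4.0]
opening: 0.25
```

```bash
python3 lw.py 17;python3 - <<'E'
from h import *
p2,R2=goal(78,-3,26,0.03); plan(p2,R2,3)
E
```

```text
scoop tray xyz [70.  -3.9 18.2] yaw 0.002 pitch 0.004 roll 0.000 t 17.18 F [ 0.3 -1.  -4. ] op 0.250
floor 13.09987604663922
dp [-1.1  0.3  4.8] rv [ 0.001 -0.001  0.025]
[-1.6, 0.1, -0.4] [0.0, -0.0, 0.008]
[-1.6, 0.1, -0.4] [0.0, -0.0, 0.008]
[-1.6, 0.1, -0.4] [0.0, -0.0, 0.008]
```

View pics/cw17.png

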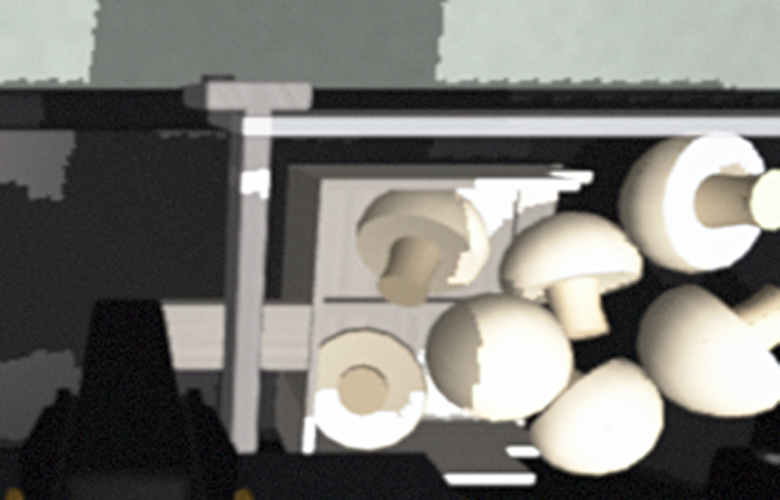

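Accurate. Next I'll continue up the ramp.

Request:
jog_arm(deltas=[-1.6,0.5,-0.3,0,0,0.01,0,-1.6,0.5,-0.3,0,0,0.01,0,-1.6,0.5,-0.3,0,0,0.01,0])

```text
t: 17.6
eef_pos: [593.5, -48.3, 342.3]
tcp_rot: [1.539, 1.535, 1.373]
ft_force: [1.3, -1.3, -3.9]
opening: 0.249
```

```bash
python3 lw.py 18;python3 - <<'E'
from h import *
p2,R2=goal(76,-3,36,0.13); plan(p2,R2,5)
E
```

```text
scoop tray xyz [81.  -3.8 27. ] yaw 0.001 pitch 0.036 roll -0.001 t 17.60 F [ 1.3 -1.3 -3.9] op 0.249
floor 12.32911711056803
dp [ -6.1 -33.6  -4. ] rv [0.001 0.001 0.093]
[0.5, -6.9, -0.1] [0.0, 0.0, 0.019]
[0.4, -6.9, -0.1] [0.0, 0.0, 0.019]
[0.3, -6.9, -0.1] [0.0, 0.0, 0.019]
[0.2, -6.9, -0.1] [0.0, 0.0, 0.019]
[0.0, -6.9, -0.1] [0.0, 0.0, 0.019]
```

View pics/cw18.png

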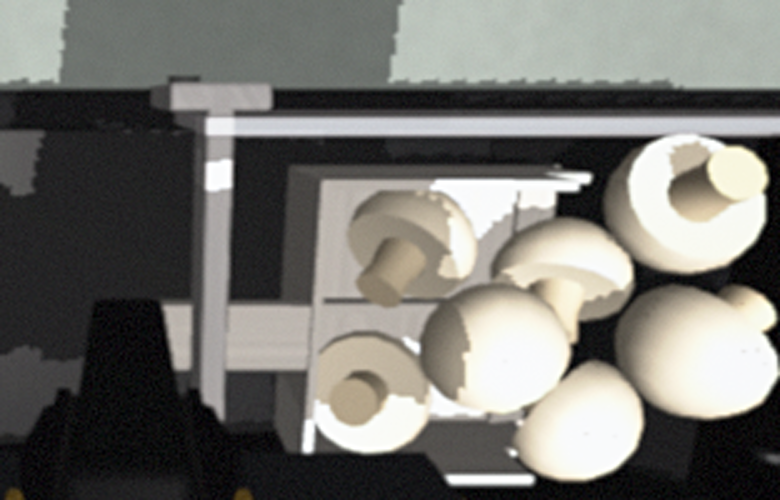

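Run:
```python
from h import *
p2,R2=goal(88,-3,29,0.2); plan(p2,R2,5)
p3,R3=goal(97,-3,35,0.35); plan(p3,R3,5,R=R2,p=p2)
```

```text
dp [ -7.5 -42.3 -22.3] rv [0.001 0.001 0.163]
[4.1, -8.8, -0.1] [0.0, 0.0, 0.033]
[3.8, -8.9, -0.1] [0.0, 0.0, 0.033]
[3.6, -9.0, -0.1] [0.0, 0.0, 0.033]
[3.3, -9.1, -0.1] [0.0, 0.0, 0.033]
[3.0, -9.2, -0.1] [0.0, 0.0, 0.033]
dp [ -5.4 -32.1 -22.9] rv [-0.   -0.    0.15]
[3.2, -7.3, 0.0] [-0.0, -0.0, 0.03]
[3.0, -7.4, 0.0] [-0.0, -0.0, 0.03]
[2.7, -7.5, 0.0] [-0.0, -0.0, 0.03]
[2.5, -7.6, 0.0] [-0.0, -0.0, 0.03]
[2.3, -7.6, 0.0] [-0.0, -0.0, 0.03]
```

Request:
jog_arm(deltas=[4,-8.8,0,0,0,0.033,0,3.8,-8.9,0,0,0,0.033,0,3.6,-9,0,0,0,0.033,0,3.3,-9.1,0,0,0,0.033,0,3,-9.2,0,0,0,0.033,0])

```text
t: 18.27
eef_pos: [586.2, -89.8, 320.4]
tcp_rot: [1.559, 1.363, 1.397]
ft_force: [1.1, -1.7, -3.1]
opening: 0.253
```

```bash
python3 lw.py 19;python3 - <<'E'
from h import *
p3,R3=goal(97,-3,35,0.35); plan(p3,R3,5)
E
```

```text
scoop tray xyz [90.9 -3.3 30.6] yaw 0.005 pitch 0.208 roll -0.002 t 18.27 F [ 1.1 -1.7 -3.1] op 0.253
floor 11.639619467549746
dp [ -5.6 -31.9 -22.5] rv [0.004 0.001 0.141]
[3.1, -7.3, -0.1] [0.001, 0.0, 0.028]
[2.9, -7.4, -0.1] [0.001, 0.0, 0.028]
[2.6, -7.4, -0.1] [0.001, 0.0, 0.028]
[2.4, -7.5, -0.1] [0.001, 0.0, 0.028]
[2.2, -7.6, -0.1] [0.001, 0.0, 0.028]
```

View pics/cw19.png

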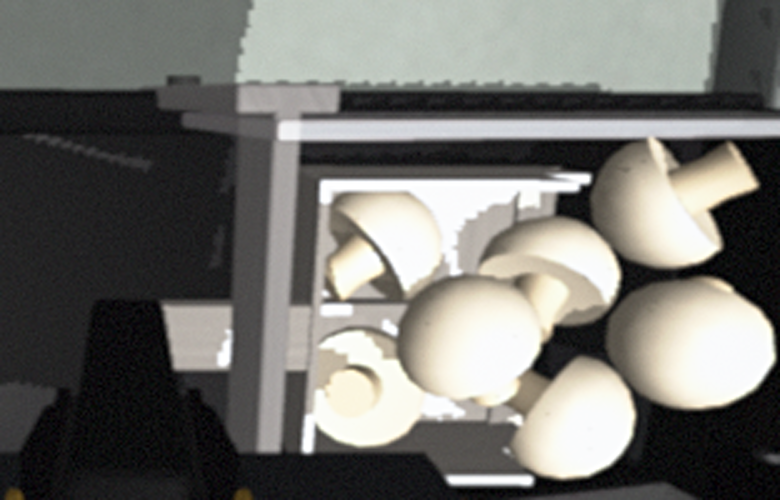

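Request:
jog_arm(deltas=[3.1,-7.3,0,0,0,0.028,0,2.9,-7.4,0,0,0,0.028,0,2.6,-7.4,0,0,0,0.028,0,2.4,-7.5,0,0,0,0.028,0,2.2,-7.5,0,0,0,0.028,0])

```text
t: 18.95
eef_pos: [581.1, -122.4, 297.5]
tcp_rot: [1.559, 1.22, 1.399]
ft_force: [0.8, -3.5, -6.4]
opening: 0.254
```

```bash
python3 lw.py 20; python3 look.py 20
```

```text
scoop tray xyz [97.4 -3.5 35.4] yaw 0.007 pitch 0.351 roll -0.004 t 18.95 F [ 0.8 -3.5 -6.4] op 0.254
floor 11.179911006152725
scoop tray xyz [97.2 -3.3 35.1] yaw 0.007 pitch 0.352 roll -0.003 t 19.00 F [ 0.4 -2.6 -5.7] op 0.253
floor 11.19443335272123
```

View pics/cw20.png

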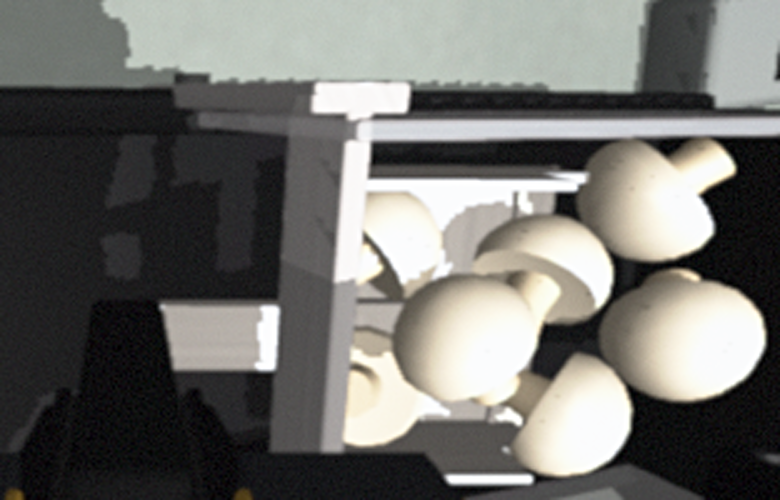

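View pics/c20.png

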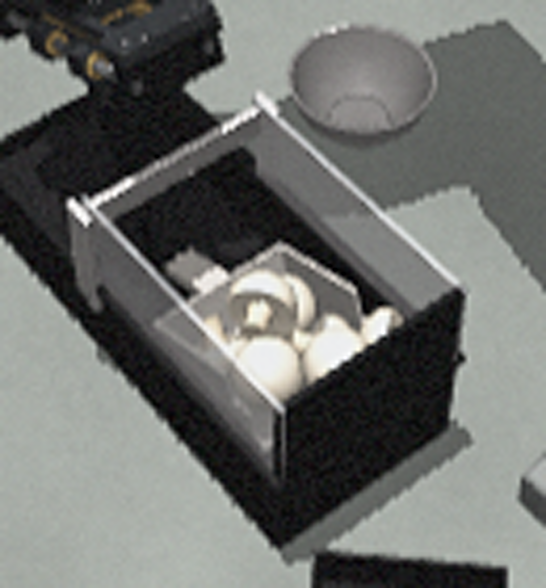

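Run:
```python
from h import *
p3,R3=goal(97,-2,54,0.42); plan(p3,R3,5)
```

```text
dp [ -4.5 -17.2   3.6] rv [0.006 0.001 0.069]
[-1.9, -3.1, -0.3] [0.001, 0.0, 0.014]
[-1.9, -3.1, -0.3] [0.001, 0.0, 0.014]
[-2.0, -3.0, -0.3] [0.001, 0.0, 0.014]
[-2.0, -3.0, -0.3] [0.001, 0.0, 0.014]
[-2.1, -3.0, -0.3] [0.001, 0.0, 0.014]
```

Request:
jog_arm(deltas=[-1.9,-3.1,-0.3,0.001,0,0.014,0,-1.9,-3.1,-0.3,0.001,0,0.014,0,-2,-3,-0.3,0.001,0,0.014,0,-2,-3,-0.3,0.001,0,0.014,0,-2,-3,-0.3,0.001,0,0.014,0])

```text
t: 19.68
eef_pos: [576.3, -141.0, 301.2]
tcp_rot: [1.567, 1.147, 1.403]
ft_force: [-0.1, -5.6, -5.3]
opening: 0.254
```

```bash
python3 lw.py 21; python3 look.py 21
```

```text
scoop tray xyz [96.8 -1.9 55.3] yaw 0.002 pitch 0.423 roll -0.001 t 19.68 F [-0.1 -5.6 -5.3] op 0.254
floor 11.225582749416443
scoop tray xyz [96.7 -1.9 55.5] yaw 0.002 pitch 0.424 roll -0.001 t 19.73 F [-0.6 -3.6 -4.9] op 0.251
floor 11.231261861891873
```

View pics/cw21.png

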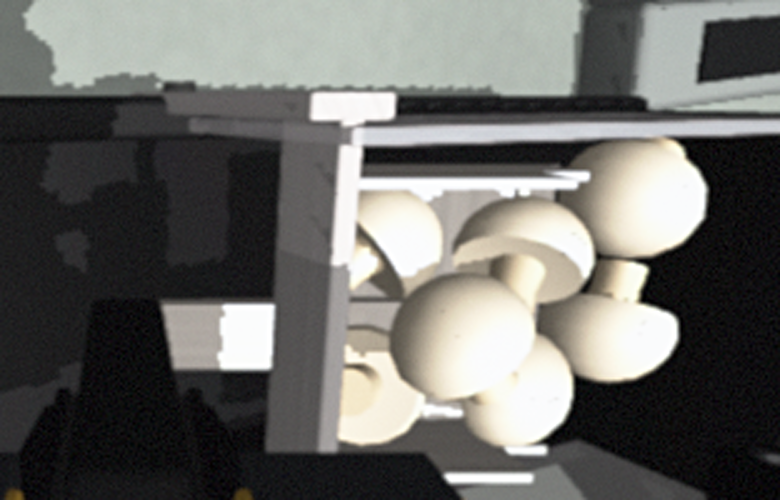

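View pics/c21.png

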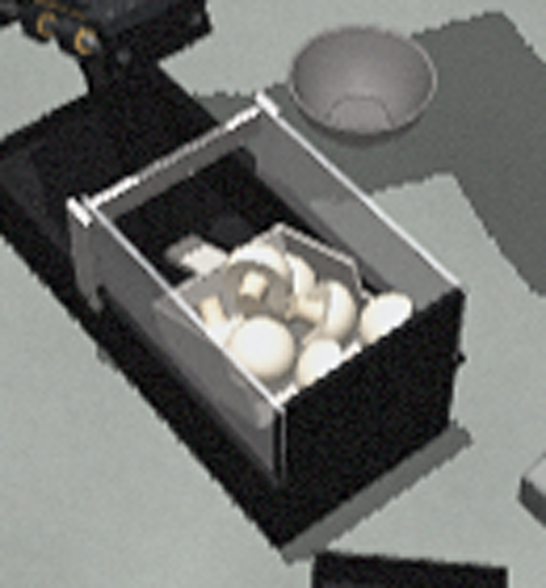

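Run:
```python
from h import *
p2,R2=goal(82,-1,62,0.28); plan(p2,R2,6)
p3,R3=goal(62,-1,64,0.10); plan(p3,R3,8,R=R2,p=p2)
```

```text
dp [ 2.9 22.6 37.4] rv [ 0.002  0.    -0.144]
[-4.1, 6.0, -0.1] [0.0, 0.0, -0.024]
[-4.3, 5.9, -0.1] [0.0, 0.0, -0.024]
[-4.4, 5.8, -0.1] [0.0, 0.0, -0.024]
[-4.5, 5.7, -0.1] [0.0, 0.0, -0.024]
[-4.7, 5.6, -0.1] [0.0, 0.0, -0.024]
[-4.8, 5.5, -0.1] [0.0, 0.0, -0.024]
dp [ 5.4 32.2 32.3] rv [-0.   -0.   -0.18]
[-2.7, 5.0, 0.0] [-0.0, -0.0, -0.023]
[-2.9, 5.0, 0.0] [-0.0, -0.0, -0.023]
[-3.0, 4.9, 0.0] [-0.0, -0.0, -0.023]
[-3.1, 4.8, 0.0] [-0.0, -0.0, -0.023]
[-3.2, 4.8, 0.0] [-0.0, -0.0, -0.023]
[-3.3, 4.7, 0.0] [-0.0, -0.0, -0.023]
[-3.4, 4.6, 0.0] [-0.0, -0.0, -0.023]
[-3.5, 4.5, 0.0] [-0.0, -0.0, -0.023]
```

Request:
jog_arm(deltas=[-4,6,0,0,0,-0.024,0,-4.3,6,0,0,0,-0.024,0,-4.4,5.8,0,0,0,-0.024,0,-4.5,5.7,0,0,0,-0.024,0,-4.7,5.6,0,0,0,-0.024,0,-4.8,5.5,0,0,0,-0.024,0])

```text
t: 20.52
eef_pos: [580.1, -115.3, 341.2]
tcp_rot: [1.573, 1.298, 1.408]
ft_force: [0.3, -0.1, -4.9]
opening: 0.251
```

```bash
python3 lw.py 22; python3 look.py 22;  python3 - <<'E'
from h import *
p3,R3=goal(62,-1,64,0.10); plan(p3,R3,8)
E
```

```text
scoop tray xyz [83.1 -1.  63.2] yaw 0.001 pitch 0.272 roll 0.001 t 20.52 F [ 0.3 -0.1 -4.9] op 0.251
floor 12.18360454259345
scoop tray xyz [83.  -1.4 63.8] yaw 0.002 pitch 0.271 roll -0.001 t 20.57 F [ 0.5 -0.4 -3.6] op 0.252
floor 12.187580285273263
dp [ 4.3 29.1 29.2] rv [ 0.002  0.    -0.173]
[-2.5, 4.5, -0.1] [0.0, 0.0, -0.022]
[-2.6, 4.5, -0.1] [0.0, 0.0, -0.022]
[-2.7, 4.4, -0.1] [0.0, 0.0, -0.022]
[-2.8, 4.4, -0.1] [0.0, 0.0, -0.022]
[-2.9, 4.3, -0.1] [0.0, 0.0, -0.022]
[-3.0, 4.2, -0.1] [0.0, 0.0, -0.022]
[-3.1, 4.2, -0.1] [0.0, 0.0, -0.022]
[-3.2, 4.1, -0.1] [0.0, 0.0, -0.022]
```

View pics/cw22.png

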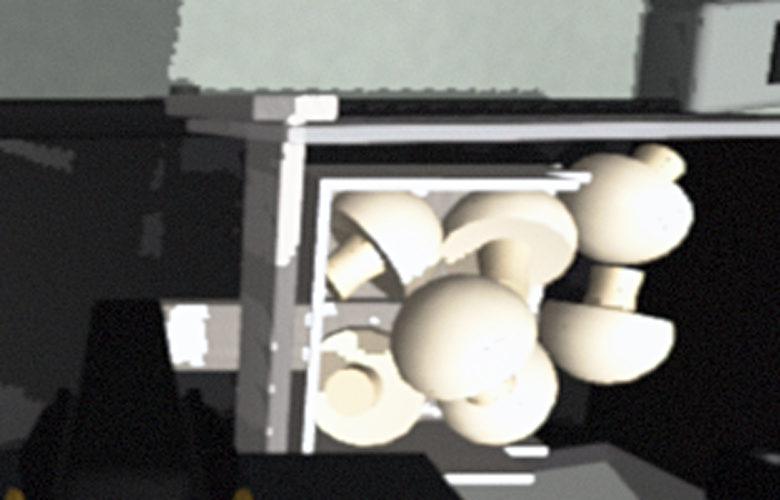

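View pics/c22.png

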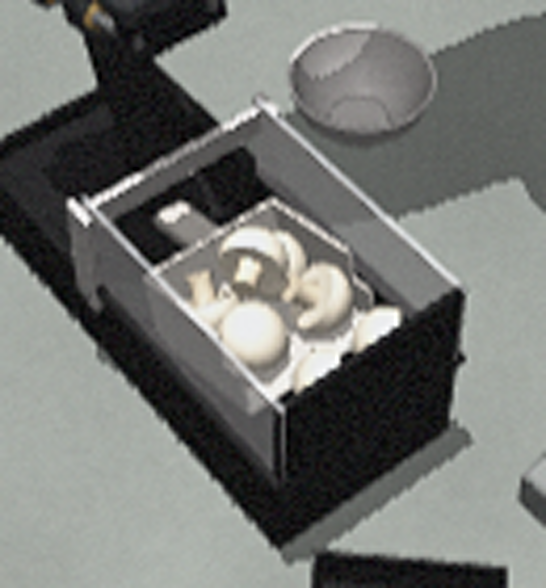

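Request:
jog_arm(deltas=[-2.5,4.5,0,0,0,-0.022,0,-2.6,4.5,0,0,0,-0.022,0,-2.7,4.4,0,0,0,-0.022,0,-2.8,4.4,0,0,0,-0.022,0,-2.9,4.3,0,0,0,-0.022,0,-3,4.2,0,0,0,-0.022,0,-3.1,4.2,0,0,0,-0.022,0,-3.2,4.1,0,0,0,-0.022,0])

```text
t: 21.62
eef_pos: [585.2, -84.2, 372.0]
tcp_rot: [1.584, 1.485, 1.418]
ft_force: [0.9, -0.2, -3.3]
opening: 0.252
```

```bash
python3 lw.py 23; python3 look.py 23;  python3 - <<'E'
from h import *
p3,R3=goal(58,0,64,0.06); plan(p3,R3,4)
E
```

```text
scoop tray xyz [59.7 -0.9 63.2] yaw 0.001 pitch 0.086 roll 0.001 t 21.62 F [ 0.9 -0.2 -3.3] op 0.252
floor 13.82344309000922
scoop tray xyz [59.7 -1.1 63.5] yaw 0.001 pitch 0.085 roll 0.000 t 21.68 F [ 0.2 -0.9 -3.4] op 0.250
floor 13.821076376659663
dp [-0.4  6.3  4. ] rv [ 0.002 -0.    -0.026]
[-0.9, 1.6, -0.4] [0.0, -0.0, -0.007]
[-0.9, 1.6, -0.4] [0.0, -0.0, -0.007]
[-0.9, 1.6, -0.4] [0.0, -0.0, -0.007]
[-0.9, 1.6, -0.4] [0.0, -0.0, -0.007]
```

View pics/cw23.png

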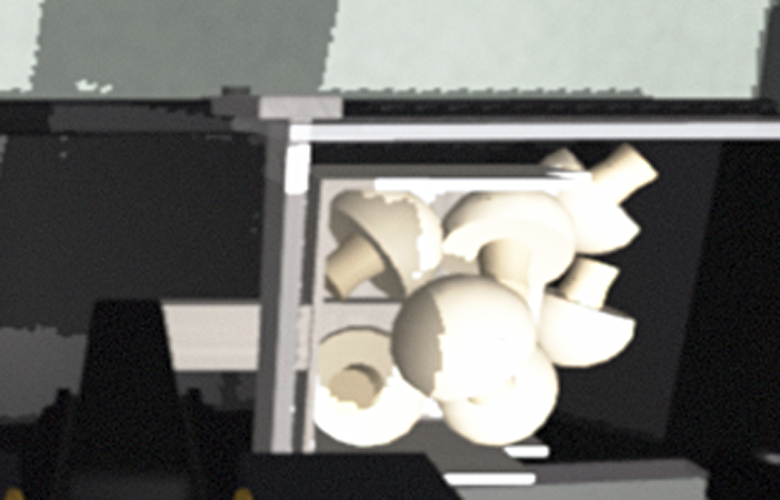

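View pics/c23.png

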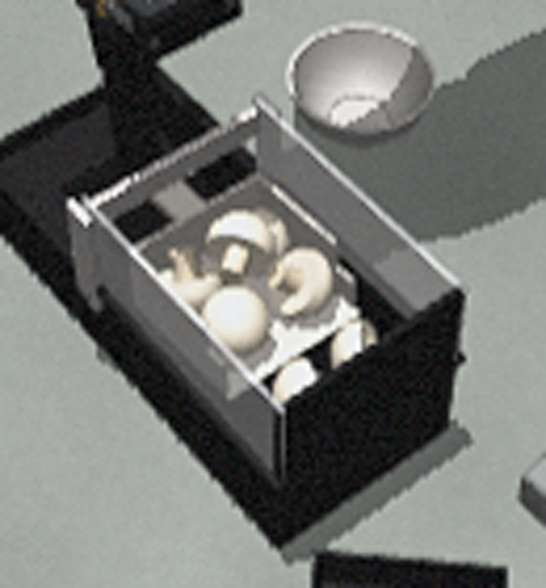

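Run:
```python
from h import *
p3,R3=goal(54,0,67.5,0.04); plan(p3,R3,5)
```

```text
dp [-0.   8.5 10. ] rv [ 0.002 -0.    -0.046]
[-1.8, 1.9, -0.3] [0.0, -0.0, -0.009]
[-1.9, 1.8, -0.3] [0.0, -0.0, -0.009]
[-1.9, 1.8, -0.3] [0.0, -0.0, -0.009]
[-1.9, 1.8, -0.3] [0.0, -0.0, -0.009]
[-1.9, 1.8, -0.3] [0.0, -0.0, -0.009]
```

Request:
jog_arm(deltas=[-1.8,1.9,-0.2,0,0,-0.009,0,-1.8,1.8,-0.2,0,0,-0.009,0,-1.8,1.8,-0.2,0,0,-0.009,0,-1.8,1.8,-0.2,0,0,-0.009,0,-1.8,1.8,-0.2,0,0,-0.009,0,0,0,0,0,0,0,0])

```text
t: 22.48
eef_pos: [585.7, -75.0, 382.2]
tcp_rot: [1.597, 1.532, 1.431]
ft_force: [0.2, 0.4, -4.0]
opening: 0.253
```

```bash
python3 -c "
from h import *
rep()
p3,R3=goal(34,0,67.,0.04); plan(p3,R3,4)"
```

```text
scoop tray xyz [54.1  0.2 67.3] yaw 0.001 pitch 0.039 roll 0.001 t 22.48 F [ 0.2  0.4 -4. ] op 0.253
dp [ -3.7 -20.2  -0.5] rv [ 0.001 -0.001  0.001]
[-0.1, -5.1, -0.1] [0.0, -0.0, 0.0]
[-0.1, -5.1, -0.1] [0.0, -0.0, 0.0]
[-0.1, -5.1, -0.1] [0.0, -0.0, 0.0]
[-0.1, -5.1, -0.1] [0.0, -0.0, 0.0]
```

Request:
jog_arm(deltas=[0,-3,0,0,0,0,0,0,-5,0,0,0,0,0,0,-5,0,0,0,0,0,0,-5,0,0,0,0,0,0,-5,0,0,0,0,0,0,-5,0,0,0,0,0])

```text
t: 23.22
eef_pos: [580.7, -104.8, 380.9]
tcp_rot: [1.605, 1.532, 1.44]
ft_force: [-0.4, 0.2, -3.3]
opening: 0.25
```

```bash
python3 lw.py 24; python3 look.py 24
```

```text
scoop tray xyz [24.   0.2 66. ] yaw 0.001 pitch 0.039 roll 0.001 t 23.23 F [-0.4  0.2 -3.3] op 0.250
floor 16.318503912758576
scoop tray xyz [23.5  0.2 65.9] yaw 0.001 pitch 0.039 roll 0.001 t 23.27 F [-0.3 -0.5 -4.5] op 0.254
floor 16.358111056593504
```

View pics/c24.png

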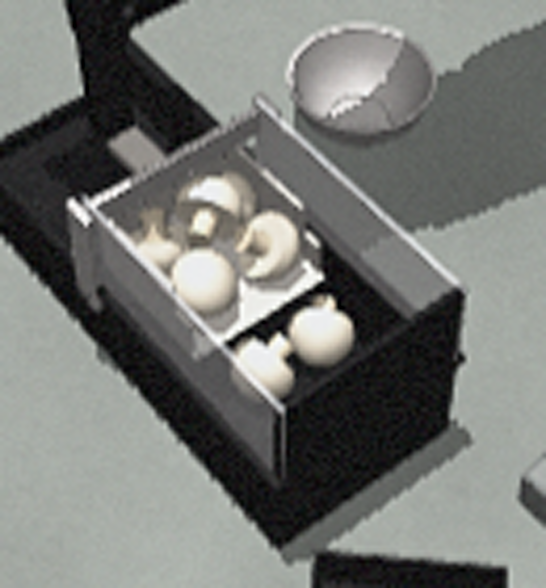

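Good. I'll continue backward with a slight upward bias to hold the height.

Request:
jog_arm(deltas=[-0.6,-4,0,0,0,0,0,-0.4,-4,0,0,0,0,0,-0.4,-4,0,0,0,0,0,-0.4,-4,0,0,0,0,0,-0.3,-4,0,0,0,0,0,-0.3,-4,0,0,0,0,0])

```text
t: 24.08
eef_pos: [576.5, -129.8, 382.4]
tcp_rot: [1.606, 1.532, 1.44]
ft_force: [-0.2, 0.6, -3.6]
opening: 0.25
```

```bash
python3 lw.py 25; python3 look.py 25
```

```text
scoop tray xyz [-1.3  0.2 67.6] yaw 0.001 pitch 0.039 roll 0.001 t 24.07 F [-0.2  0.6 -3.6] op 0.250
floor 18.093273265091884
scoop tray xyz [-1.8  0.2 67.5] yaw 0.001 pitch 0.039 roll 0.001 t 24.12 F [ 0.1  0.2 -3.2] op 0.253
floor 18.12407787603806
```

View pics/c25.png

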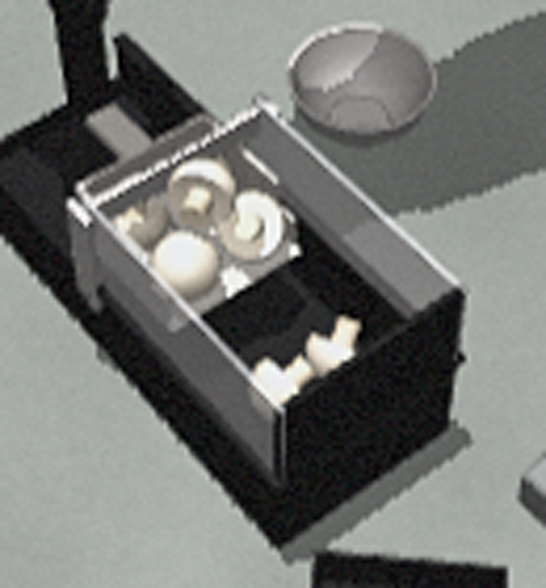

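View pics/cw25.png

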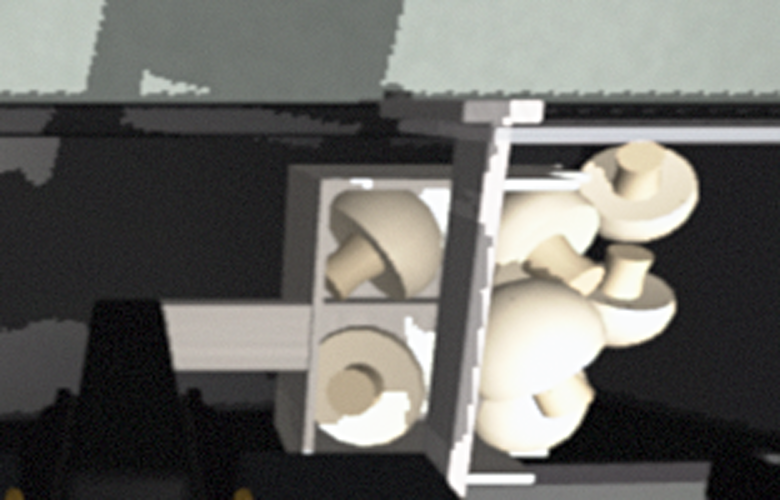

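Request:
jog_arm(deltas=[-2,-2,0,0,0,0,0,-0.3,-3,0,0,0,0,0,-0.3,-3,0,0,0,0,0,-0.3,-3,0,0,0,0,0])

```text
t: 24.68
eef_pos: [574.6, -141.4, 385.1]
tcp_rot: [1.602, 1.532, 1.436]
ft_force: [-0.4, 0.4, -3.3]
opening: 0.253
```

```bash
python3 lw.py 26; python3 look.py 26
```

```text
scoop tray xyz [-13.1   0.1  70.2] yaw 0.001 pitch 0.039 roll 0.001 t 24.68 F [-0.4  0.4 -3.3] op 0.253
floor 18.91621086034868
scoop tray xyz [-13.5   0.1  70.2] yaw 0.001 pitch 0.039 roll 0.001 t 24.73 F [-0.7 -0.3 -4. ] op 0.254
floor 18.942820624013404
```

View pics/c26.png

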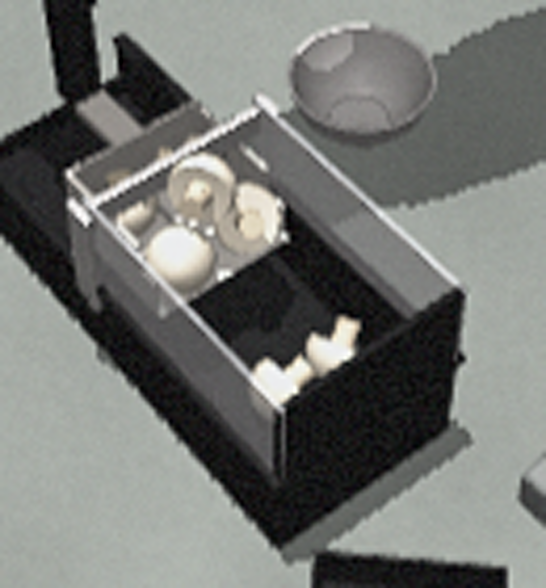

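View pics/cw26.png

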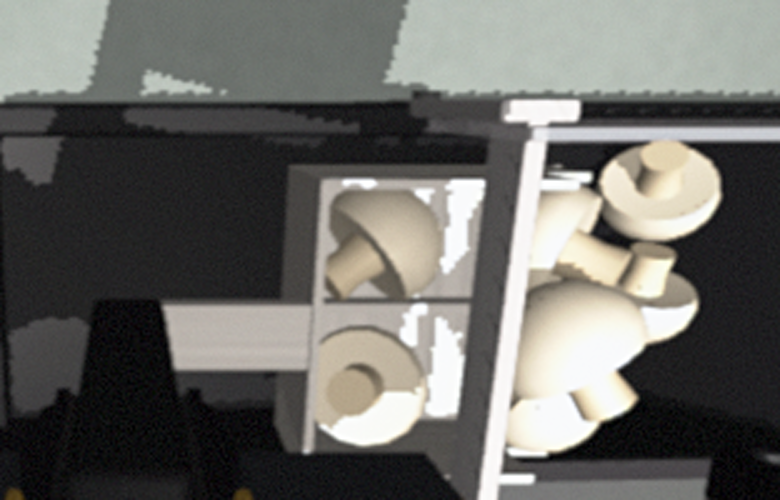

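Request:
jog_arm(deltas=[0.5,-3,0,0,0,0,0,0,-3,0,0,0,0,0,0,-3,0,0,0,0,0])

```text
t: 25.15
eef_pos: [573.0, -150.8, 384.2]
tcp_rot: [1.603, 1.532, 1.437]
ft_force: [0.8, -0.3, -4.6]
opening: 0.251
```

```bash
python3 lw.py 27; python3 look.py 27
```

```text
scoop tray xyz [-22.6   0.1  69.3] yaw 0.001 pitch 0.039 roll 0.001 t 25.15 F [ 0.8 -0.3 -4.6] op 0.251
floor 19.58486004003128
scoop tray xyz [-23.    0.1  69.2] yaw 0.001 pitch 0.039 roll 0.001 t 25.20 F [-0.6 -0.3 -3.5] op 0.252
floor 19.60958919239772
```

View pics/c27.png

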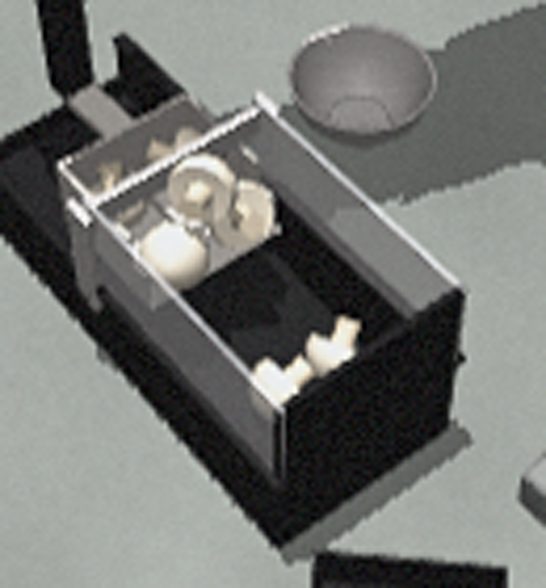

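View pics/cw27.png

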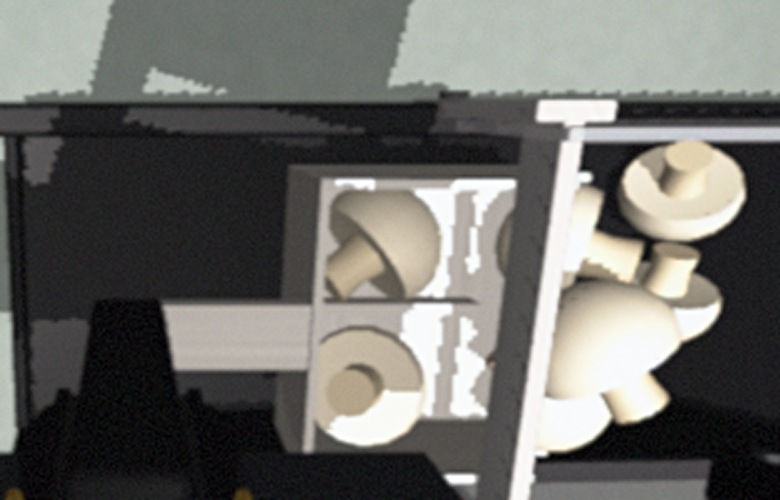

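```bash
cat > sf.py <<'E'
from h import *
def sframe(pk,pts,h,f=2.5,ox=200,oy=60):
    d=pickle.load(open('pics/'+pk+'.pkl','rb'));s,p,R=pose()
    # use camera pose: camera fixed to tool -> tool->cam from first picture
    A=np.array([[0.001,0.271,-0.962,21.168],[1.0,-0.002,0.001,0.202],[-0.001,-0.962,-0.271,-77.636],[0,0,0,1]])
    # scoop frame: x=tool y, y=-tool z, z=-tool x ; origin
    S=np.array([[0,1,0,-GR[0]*0],[0,0,-1,0],[-1,0,0,0]],float)
    M=np.eye(4);M[:3,:3]=S[:,:3]
    M[:3,3]=GR
    C=M@A
    dd=dict(d);dd['world_from_camera']=C
    return onplane(dd,crop(pts,f,ox,oy),h)
E
python3 - <<'E'
from sf import *
print('check rim',sframe('w5.png',[(303,448),(318,180)],52))
print('23 front',sframe('w23.png',[(510,240),(500,395)],26).round(), 'rear',sframe('w23.png',[(385,240),(368,388)],26).round(),'top',sframe('w23.png',[(465,337)],57).round())
print('27 front',sframe('w27.png',[(560,245),(562,400)],26).round(),'top',sframe('w27.png',[(615,338)],57).round())
print('lip marks',sframe('w23.png',[(590,178),(548,452)],30).round())
E
```

```text
check rim [[-50.56527624 -37.81250078  52.        ]
 [-51.49584395  52.40547927  52.        ]]
23 front [[ 23.  29.  26.]
 [ 27. -29.  26.]] rear [[-21.  29.  26.]
 [-22. -26.  26.]] top [[-2.  3. 57.]]
27 front [[ 41.  27.  26.]
 [ 50. -31.  26.]] top [[46.  3. 57.]]
lip marks [[ 45.  51.  30.]
 [ 46. -50.  30.]]
```

Run:
```python
from h import *
R=None;p=None
for th in (0.14,0.25,0.36):
    px,pz=-9,118.5
    x=px-(14*np.cos(th)-52*np.sin(th)); z=pz-(14*np.sin(th)+52*np.cos(th))
    p2,R2=goal(x,0,z,th); print(x,z); plan(p2,R2,3,R=R,p=p); R,p=R2,p2
```

```text
-15.606781985476623 65.05516459192356
dp [ -4.4 -23.6 -18.2] rv [ 0.001 -0.001  0.101]
[5.7, -8.2, -0.1] [0.0, -0.0, 0.034]
[5.5, -8.4, -0.1] [0.0, -0.0, 0.034]
[5.2, -8.6, -0.1] [0.0, -0.0, 0.034]
-9.699768022713833 64.65289864148315
dp [ -4.3 -25.8 -19.1] rv [0.   0.   0.11]
[5.1, -9.5, 0.0] [0.0, 0.0, 0.037]
[4.7, -9.7, 0.0] [0.0, 0.0, 0.037]
[4.4, -9.9, 0.0] [0.0, 0.0, 0.037]
-3.7842954011864123 64.90152590289614
dp [ -4.  -23.6 -21.8] rv [-0.    0.    0.11]
[5.1, -9.5, -0.0] [-0.0, 0.0, 0.037]
[4.7, -9.7, -0.0] [-0.0, 0.0, 0.037]
[4.4, -9.9, -0.0] [-0.0, 0.0, 0.037]
```

Request:
jog_arm(deltas=[5.7,-8.2,0,0,0,0.032,0,5.5,-8.4,0,0,0,0.032,0,5.2,-8.6,0,0,0,0.034,0,5,-9.5,0,0,0,0.037,0,4.7,-9.7,0,0,0,0.037,0,4.4,-9.9,0,0,0,0.037,0])

```text
t: 26.0
eef_pos: [564.8, -201.1, 346.7]
tcp_rot: [1.566, 1.318, 1.401]
ft_force: [-0.0, 0.5, -4.0]
opening: 0.255
```

```bash
python3 lw.py 28; python3 look.py 28
```

```text
scoop tray xyz [-9.5 -0.6 65. ] yaw 0.003 pitch 0.253 roll -0.001 t 26.00 F [-0.   0.5 -4. ] op 0.255
floor 18.666457827789714
scoop tray xyz [-9.9 -0.4 64.5] yaw 0.002 pitch 0.255 roll -0.000 t 26.05 F [-0.9 -0.6 -4.6] op 0.252
floor 18.694409758910787
```

View pics/c28.png

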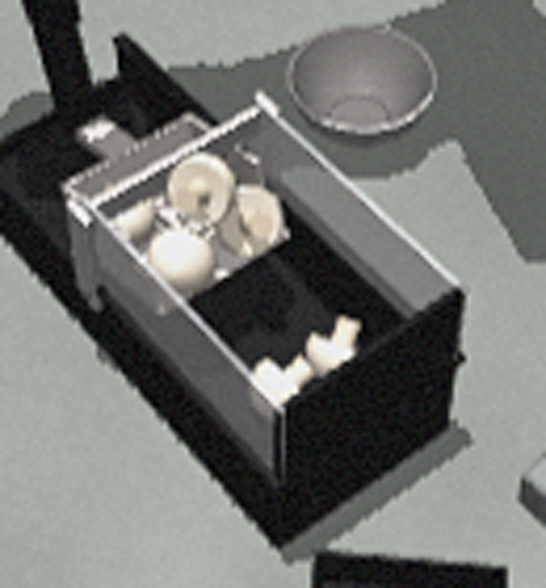

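View pics/cw28.png

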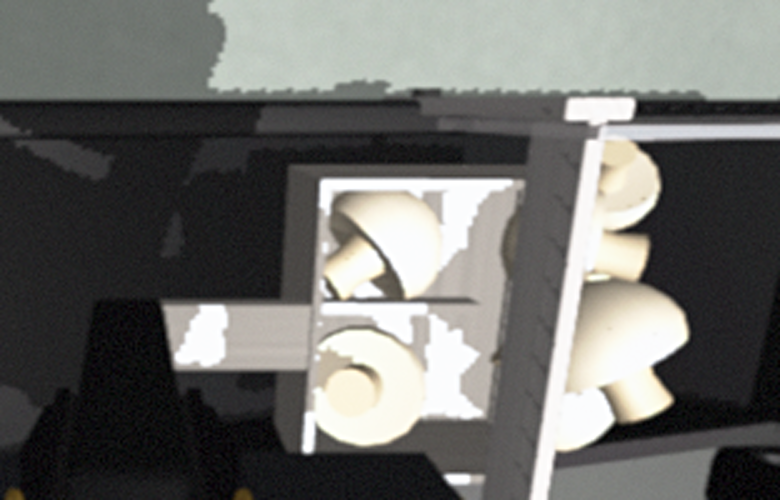

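Run:
```python
from h import *
R=None;p=None
for th in (0.36,0.45):
    px,pz=-9,118.5
    x=px-(14*np.cos(th)-52*np.sin(th)); z=pz-(14*np.sin(th)+52*np.cos(th))
    p2,R2=goal(x,0,z,th); print(x,z); plan(p2,R2,3,R=R,p=p); R,p=R2,p2
```

```text
-3.7842954011864123 64.90152590289614
dp [ -4.4 -22.4 -21.1] rv [ 0.001 -0.     0.108]
[4.9, -9.1, -0.2] [0.0, -0.0, 0.036]
[4.6, -9.3, -0.2] [0.0, -0.0, 0.036]
[4.3, -9.4, -0.2] [0.0, -0.0, 0.036]
1.0119483408464962 65.58723320010358
dp [ -2.9 -17.5 -19.7] rv [ 0.   -0.    0.09]
[4.1, -7.8, 0.0] [0.0, -0.0, 0.03]
[3.8, -8.0, 0.0] [0.0, -0.0, 0.03]
[3.6, -8.1, 0.0] [0.0, -0.0, 0.03]
```

Request:
jog_arm(deltas=[4.9,-9.1,0,0,0,0.036,0,4.6,-9.3,0,0,0,0.036,0,4.3,-9.4,0,0,0,0.036,0,4.1,-7.8,0,0,0,0.03,0,3.8,-8,0,0,0,0.03,0,3.6,-8.1,0,0,0,0.03,0])

```text
t: 26.85
eef_pos: [558.3, -242.5, 304.4]
tcp_rot: [1.566, 1.114, 1.402]
ft_force: [-0.4, 0.3, -3.6]
opening: 0.251
```

```bash
python3 lw.py 29; python3 look.py 29
```

```text
scoop tray xyz [ 1.8 -1.1 66.3] yaw 0.003 pitch 0.457 roll -0.002 t 26.85 F [-0.4  0.3 -3.6] op 0.251
floor 17.874712044326817
scoop tray xyz [ 1.5 -0.9 65.7] yaw 0.002 pitch 0.459 roll -0.001 t 26.90 F [-0.2  1.  -4.2] op 0.252
floor 17.891820486103516
```

View pics/c29.png

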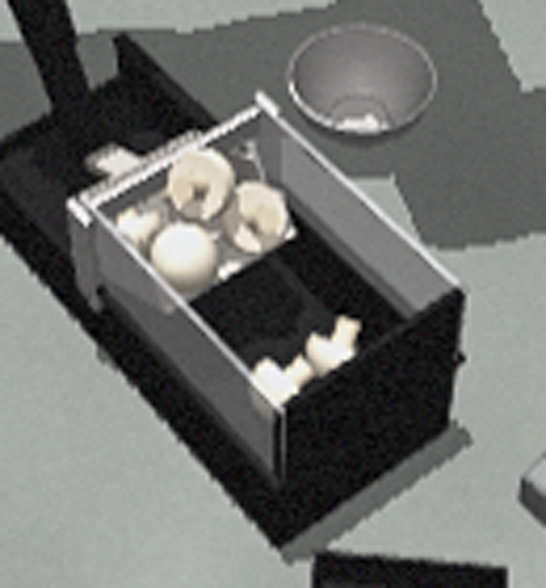

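View pics/cw29.png

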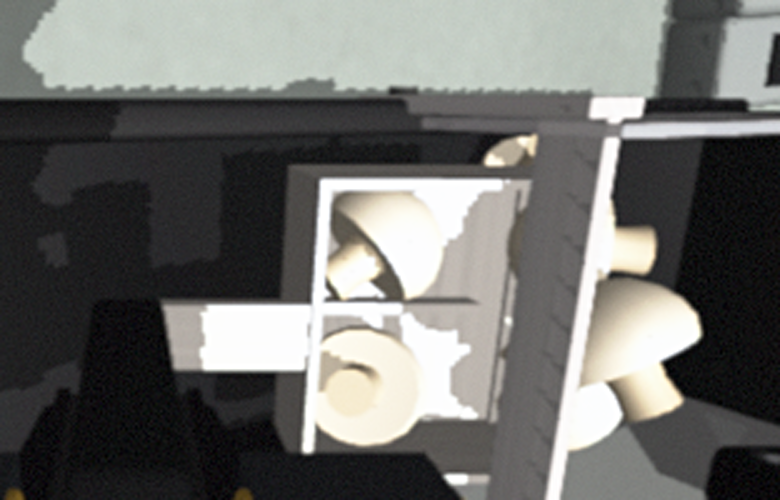

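Request:
jog_arm(deltas=[2,4,0,0,0,0,0,2,4,0,0,0,0,0,2,4,0,0,0,0,0,1,4,0,0,0,0,0])

```text
t: 27.45
eef_pos: [561.3, -224.0, 305.3]
tcp_rot: [1.567, 1.115, 1.402]
ft_force: [0.9, 0.7, -3.2]
opening: 0.251
```

```bash
python3 lw.py 30; python3 look.py 30
```

```text
scoop tray xyz [20.3 -1.  66.9] yaw 0.003 pitch 0.456 roll -0.002 t 27.45 F [ 0.9  0.7 -3.2] op 0.251
floor 16.582467760763617
scoop tray xyz [20.7 -0.9 67.1] yaw 0.003 pitch 0.456 roll -0.002 t 27.50 F [ 0.3  1.5 -3.6] op 0.251
floor 16.547617617275428
```

View pics/c30.png

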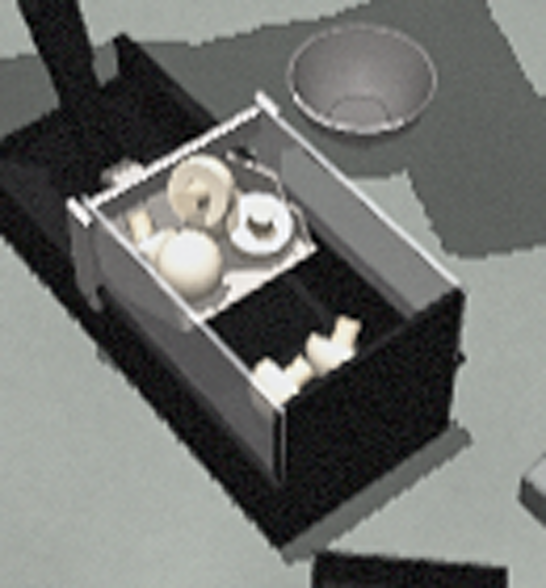

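View pics/cw30.png

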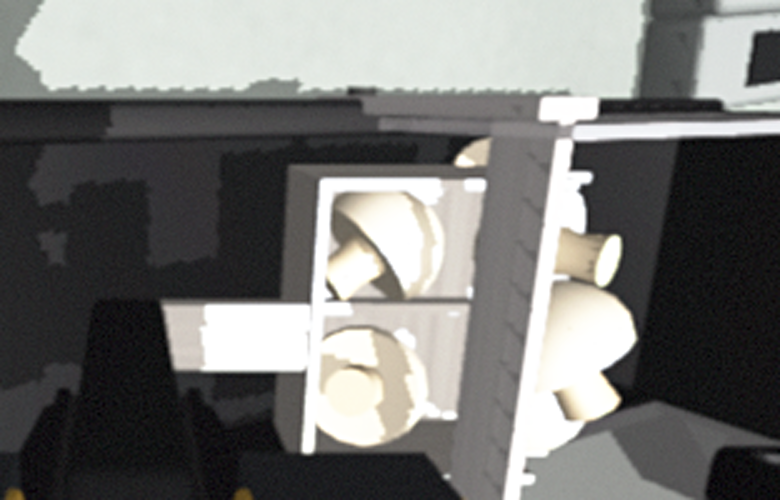

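```bash
cat > tilt.py <<'E'
from h import *
def org(s,th,zr,xb=-9): return xb-(s*np.cos(th)-52*np.sin(th)), zr-(s*np.sin(th)+52*np.cos(th))
E
python3 - <<'E'
from tilt import *
th=.44
x,z=org(-3,th,119); p,R=goal(x,0,z,th,0.1); print(x,z); plan(p,R,4)
for s in (8,16):
    x,z=org(s,th,119); p2,R2=goal(x,0,z,th,0.1); print(s,x,z); plan(p2,R2,3,R=R,p=p); p,R=p2,R2
E
```

```text
15.86310717309187 73.2307319077599
dp [22.3 -3.3 10. ] rv [-0.087  0.044 -0.016]
[-2.2, 1.2, 5.6] [-0.022, 0.011, -0.004]
[-2.2, 1.1, 5.6] [-0.022, 0.011, -0.004]
[-2.3, 0.9, 5.6] [-0.022, 0.011, -0.004]
[-2.4, 0.8, 5.6] [-0.022, 0.011, -0.004]
8 5.910838877672273 68.54539779203391
dp [-1.7 -9.8 -4.7] rv [0. 0. 0.]
[0.0, -3.7, -0.3] [0.0, 0.0, 0.0]
[0.0, -3.7, -0.3] [0.0, 0.0, 0.0]
[0.0, -3.7, -0.3] [0.0, 0.0, 0.0]
16 -1.3271744280874334 65.13788207150591
dp [-1.2 -7.1 -3.4] rv [0. 0. 0.]
[0.0, -2.7, -0.2] [0.0, 0.0, 0.0]
[0.0, -2.7, -0.2] [0.0, 0.0, 0.0]
[0.0, -2.7, -0.2] [0.0, 0.0, 0.0]
```

Request:
jog_arm(deltas=[-2.2,1.2,5.6,-0.022,0.011,-0.004,0,-2.2,1.1,5.6,-0.022,0.011,-0.004,0,-2.3,0.9,5.6,-0.022,0.011,-0.004,0,-2.4,0.8,5.6,-0.022,0.011,-0.004,0,0,0,0,0,0,0,0])

```text
t: 28.18
eef_pos: [585.5, -227.6, 316.2]
tcp_rot: [1.569, 1.133, 1.51]
ft_force: [-0.8, 0.0, -2.9]
opening: 0.252
```

```bash
python3 lw.py 31; python3 look.py 31
```

```text
scoop tray xyz [15.1 -0.3 73.6] yaw 0.108 pitch 0.438 roll -0.001 t 28.18 F [-0.8  0.  -2.9] op 0.252
floor 16.94006941630678
scoop tray xyz [15.2 -0.1 73.5] yaw 0.108 pitch 0.438 roll -0.000 t 28.23 F [ 0.2  1.4 -4.1] op 0.253
floor 16.934472245396645
```

View pics/c31.png

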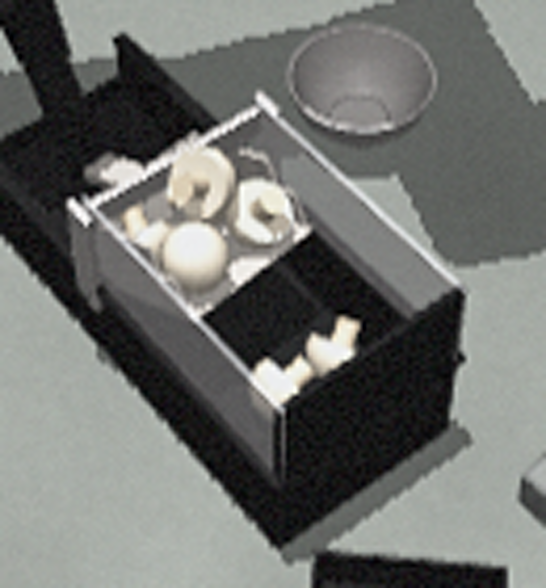

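View pics/cw31.png

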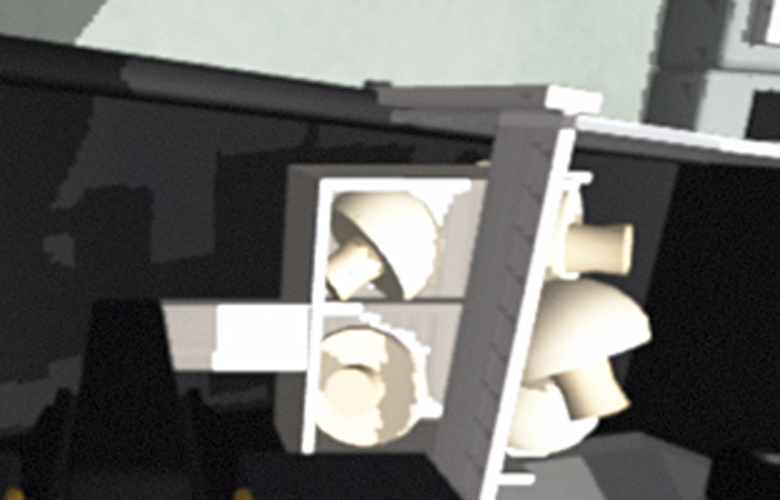

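Request:
jog_arm(deltas=[0,-4,-0.3,0,0,0,0,0,-4,-0.3,0,0,0,0,0,-4,-0.3,0,0,0,0,0,-4,-0.3,0,0,0,0])

```text
t: 28.78
eef_pos: [582.5, -242.9, 308.6]
tcp_rot: [1.571, 1.132, 1.511]
ft_force: [0.2, 0.3, -4.3]
opening: 0.252
```

```bash
python3 lw.py 32; python3 look.py 32; python3 -c "
import cv2,numpy as np
a=cv2.imread('pics/c32.png');b=cv2.imread('pics/cw32.png');a=cv2.resize(a,(370,400));b=cv2.resize(b,(430,276));c=np.zeros((400,800,3),np.uint8);c[:,:370]=a;c[:276,370:]=b;cv2.imwrite('pics/m32.png',c)"
```

```text
scoop tray xyz [-0.3  0.1 66.1] yaw 0.106 pitch 0.439 roll 0.000 t 28.77 F [ 0.2  0.3 -4.3] op 0.252
floor 18.02100191239695
scoop tray xyz [-0.7  0.1 65.9] yaw 0.106 pitch 0.438 roll 0.000 t 28.82 F [ 0.1 -1.2 -4.5] op 0.252
floor 18.049734754162696
```

View pics/m32.png

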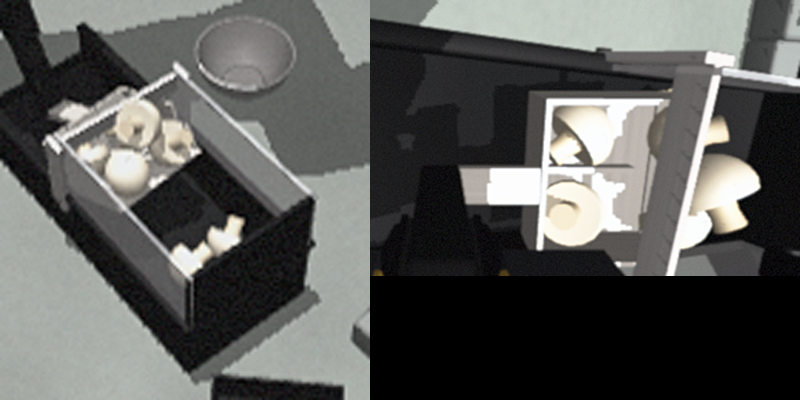

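Request:
jog_arm(deltas=[0,-4,-0.3,0,0,0,0,0,-4,-0.3,0,0,0,0,0,-3,-0.3,0,0,0,0])

```text
t: 29.25
eef_pos: [580.9, -253.4, 303.6]
tcp_rot: [1.571, 1.132, 1.511]
ft_force: [0.7, -0.6, -4.5]
opening: 0.251
```

```bash
cat > both.sh <<'E'
python3 lw.py $1; python3 look.py $1 >/dev/null; python3 -c "
import cv2,numpy as np
a=cv2.imread('pics/c$1.png');b=cv2.imread('pics/cw$1.png');a=cv2.resize(a,(370,400));b=cv2.resize(b,(430,276));c=np.zeros((400,800,3),np.uint8);c[:,:370]=a;c[:276,370:]=b;cv2.imwrite('pics/m$1.png',c)"
E
bash both.sh 33
```

```text
scoop tray xyz [-11.   -0.1  61.1] yaw 0.106 pitch 0.438 roll 0.000 t 29.25 F [ 0.7 -0.6 -4.5] op 0.251
floor 18.767779799292587
```

View pics/m33.png

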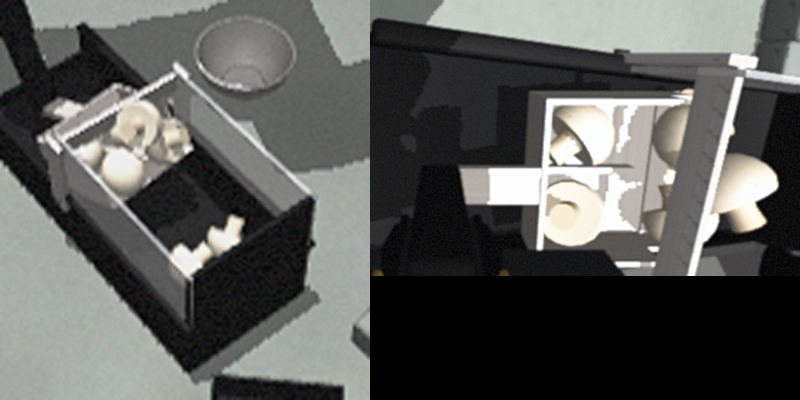

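Request:
jog_arm(deltas=[0,-4,-0.3,0,0,0,0,0,-4,-0.3,0,0,0,0])

```text
t: 29.6
eef_pos: [579.8, -260.8, 300.2]
tcp_rot: [1.571, 1.133, 1.511]
ft_force: [-0.5, -0.0, -3.9]
opening: 0.249
```

```bash
bash both.sh 34
```

```text
scoop tray xyz [-18.5  -0.3  57.6] yaw 0.107 pitch 0.438 roll 0.000 t 29.60 F [-0.5 -0.  -3.9] op 0.249
floor 19.29513234155775
```

View pics/m34.png

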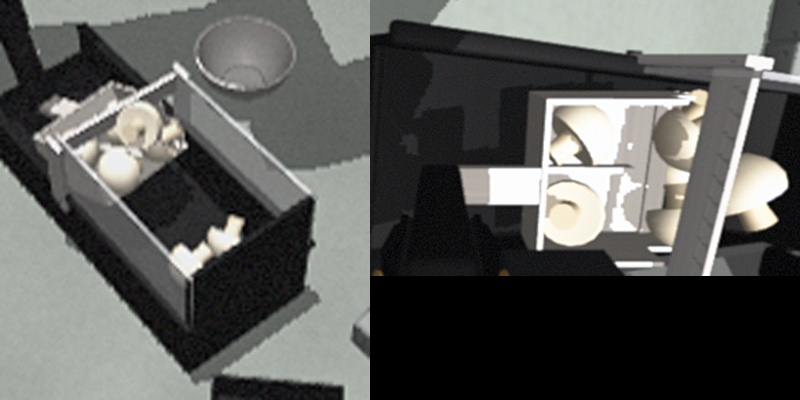

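Request:
jog_arm(deltas=[0,-4,-0.3,0,0,0,0,0,-4,-0.3,0,0,0,0,0,-4,-0.3,0,0,0,0])

```text
t: 30.08
eef_pos: [578.2, -272.3, 294.7]
tcp_rot: [1.571, 1.132, 1.511]
ft_force: [0.6, -1.0, -3.4]
opening: 0.254
```

```bash
bash both.sh 35
```

```text
scoop tray xyz [-30.1  -0.7  52.2] yaw 0.106 pitch 0.438 roll 0.000 t 30.07 F [ 0.6 -1.  -3.4] op 0.254
floor 20.108025954193376
```

View pics/m35.png

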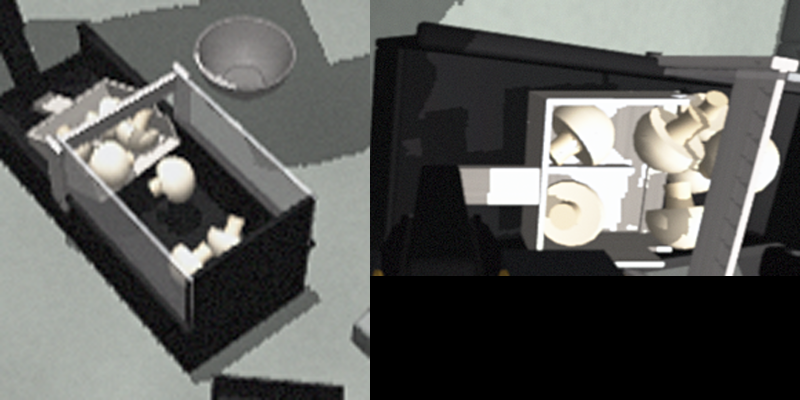

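Run:
```python
from h import *
p,R=goal(-68,0,56,.42,0.05); plan(p,R,8)
p2,R2=goal(-64,0,66,.12,0.0); plan(p2,R2,8,R=R,p=p)
```

```text
dp [-19.6 -31.4   8.2] rv [ 0.051 -0.024 -0.018]
[-2.7, -3.3, -2.2] [0.006, -0.003, -0.002]
[-2.7, -3.3, -2.2] [0.006, -0.003, -0.002]
[-2.7, -3.3, -2.1] [0.006, -0.003, -0.002]
[-2.7, -3.3, -2.1] [0.006, -0.003, -0.002]
[-2.6, -3.3, -2.1] [0.006, -0.003, -0.002]
[-2.6, -3.4, -2.1] [0.006, -0.003, -0.002]
[-2.6, -3.4, -2.0] [0.006, -0.003, -0.002]
[-2.6, -3.4, -2.0] [0.006, -0.003, -0.002]
dp [ 3.1 87.7 67.1] rv [ 0.048 -0.013 -0.3  ]
[-3.2, 13.4, -0.9] [0.006, -0.002, -0.037]
[-3.7, 13.3, -1.0] [0.006, -0.002, -0.037]
[-4.2, 13.1, -1.0] [0.006, -0.002, -0.037]
[-4.7, 12.9, -1.1] [0.006, -0.002, -0.037]
[-5.2, 12.7, -1.2] [0.006, -0.002, -0.037]
[-5.7, 12.5, -1.3] [0.006, -0.002, -0.037]
[-6.1, 12.3, -1.3] [0.006, -0.002, -0.037]
[-6.6, 12.1, -1.4] [0.006, -0.002, -0.037]
```

Request:
jog_arm(deltas=[-2.7,-3.3,-2.1,0.006,-0.003,-0.002,0,-2.7,-3.3,-2.1,0.006,-0.003,-0.002,0,-2.7,-3.3,-2.1,0.006,-0.003,-0.002,0,-2.7,-3.3,-2.1,0.006,-0.003,-0.002,0,-2.6,-3.3,-2.1,0.006,-0.003,-0.002,0,-2.6,-3.4,-2.1,0.006,-0.003,-0.002,0,-2.6,-3.4,-2,0.006,-0.003,-0.002,0,-2.6,-3.4,-2,0.006,-0.003,-0.002,0])

```text
t: 31.18
eef_pos: [557.8, -303.4, 303.4]
tcp_rot: [1.57, 1.14, 1.452]
ft_force: [-0.5, -0.2, -3.1]
opening: 0.252
```

```bash
bash both.sh 36
python3 - <<'E'
from h import *
p2,R2=goal(-64,0,66,.12,0.0); plan(p2,R2,10)
E
```

```text
scoop tray xyz [-64.8   0.4  59.1] yaw 0.048 pitch 0.431 roll -0.000 t 31.18 F [-0.5 -0.2 -3.1] op 0.252
floor 22.537801918836948
dp [ 3.8 87.2 66.5] rv [ 0.046 -0.013 -0.311]
[-2.4, 10.7, -0.7] [0.005, -0.001, -0.031]
[-2.7, 10.6, -0.7] [0.005, -0.001, -0.031]
[-3.1, 10.5, -0.7] [0.005, -0.001, -0.031]
[-3.4, 10.4, -0.8] [0.005, -0.001, -0.031]
[-3.7, 10.3, -0.8] [0.005, -0.001, -0.031]
[-4.0, 10.2, -0.9] [0.005, -0.001, -0.031]
[-4.4, 10.0, -0.9] [0.005, -0.001, -0.031]
[-4.7, 9.9, -1.0] [0.005, -0.001, -0.031]
[-5.0, 9.7, -1.0] [0.005, -0.001, -0.031]
[-5.3, 9.6, -1.0] [0.005, -0.001, -0.031]
```

View pics/m36.png

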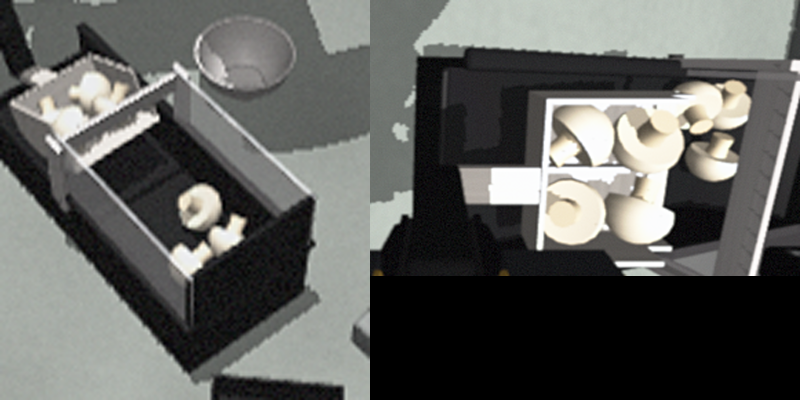

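Exactly four are in the scoop and three in the tray. Next I'll level the scoop in the step-2 zone.

Request:
jog_arm(deltas=[-2.4,10.7,-0.7,0.005,-0.001,-0.031,0,-2.7,10.6,-0.7,0.005,-0.001,-0.031,0,-3.1,10.5,-0.7,0.005,-0.001,-0.031,0,-3.4,10.4,-0.8,0.005,-0.001,-0.031,0,-3.7,10.3,-0.8,0.005,-0.001,-0.031,0,-4,10.2,-0.9,0.005,-0.001,-0.031,0,-4.4,10,-0.9,0.005,-0.001,-0.031,0,-4.7,9.9,-1,0.005,-0.001,-0.031,0,-5,9.7,-1,0.005,-0.001,-0.031,0,-5.3,9.6,-1,0.005,-0.001,-0.031,0])

```text
t: 32.52
eef_pos: [562.0, -207.5, 374.9]
tcp_rot: [1.59, 1.47, 1.418]
ft_force: [-0.1, -0.7, -3.2]
opening: 0.254
```

```bash
bash both.sh 37
python3 - <<'E'
from h import *
p2,R2=goal(-66,0,64.,.07,0.0); plan(p2,R2,3)
E
```

```text
scoop tray xyz [-61.2   1.   68.2] yaw -0.005 pitch 0.101 roll 0.002 t 32.52 F [-0.1 -0.7 -3.2] op 0.254
floor 22.281396624728167
dp [ 1.7  4.  -0.5] rv [-0.004 -0.    -0.031]
[0.3, 1.4, 0.3] [-0.001, -0.0, -0.01]
[0.3, 1.4, 0.3] [-0.001, -0.0, -0.01]
[0.3, 1.4, 0.3] [-0.001, -0.0, -0.01]
```

View pics/m37.png

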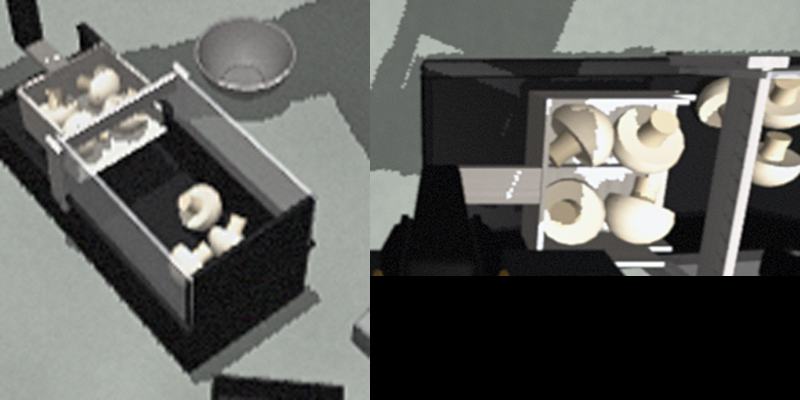

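Request:
jog_arm(deltas=[0.3,1.4,0.3,0,0,-0.01,0,0.3,1.4,0.3,0,0,-0.01,0,0.3,1.4,0.3,0,0,-0.01,0,0,0,0,0,0,0,0,0,0,0,0,0,0,0,0,0,0,0,0,0,0])

```text
t: 33.38
eef_pos: [563.6, -203.2, 374.0]
tcp_rot: [1.601, 1.501, 1.43]
ft_force: [0.3, 0.2, -4.1]
opening: 0.252
```

```bash
python3 -c "
from h import *
rep()
SC=np.array([437.9,344.5])
# straight lift
p,R=goal(-85,0,130,.06); plan(p,R,6)
for yaw in (1.404,1.2,1.0,.8):
    print(yaw,SC-110*np.array([np.cos(yaw),np.sin(yaw)]))
print(env.state()['joints'])"
```

```text
scoop tray xyz [-66.    0.3  63.1] yaw -0.004 pitch 0.070 roll 0.002 t 33.38 F [ 0.3  0.2 -4.1] op 0.252
dp [ -2.5 -15.6  68.2] rv [-0.004 -0.002 -0.01 ]
[-11.5, -1.8, 0.0] [-0.001, -0.0, -0.002]
[-11.5, -1.8, 0.0] [-0.001, -0.0, -0.002]
[-11.5, -1.9, 0.0] [-0.001, -0.0, -0.002]
[-11.5, -1.9, 0.0] [-0.001, -0.0, -0.002]
[-11.5, -1.9, 0.0] [-0.001, -0.0, -0.002]
[-11.5, -1.9, 0.0] [-0.001, -0.0, -0.002]
1.404 [419.63736058 236.02661155]
1.2 [398.04064701 241.97570054]
1.0 [378.46674635 251.93819167]
0.8 [361.26226197 265.59083   ]
[-0.46535375  0.48785865  1.65716459  0.07810281  1.02035246 -1.90691414]
```

Request:
jog_arm(deltas=[0,-5,0,0,0,0,0,0,-6,0,0,0,0,0,-2,-6,0,0,0,0,0,-5,-4,0,0,0,0,0,-9,-1,0,0,0,0,0,-12,-1,0,0,0,0,0,-15,-1,0,0,0,0,0,-15,-1,0,0,0,0,0,-15,-1,0,0,0,0,0,-15,-1,0,0,0,0,0])

```text
t: 34.62
eef_pos: [557.6, -238.3, 466.4]
tcp_rot: [1.59, 1.501, 1.419]
ft_force: [0.4, 0.7, -3.9]
opening: 0.248
```

Request:
jog_arm(deltas=[-13,-1,0,0,0,0,0,-10,-1,0,0,0,0,0,-6,0,0,0,0,0,0,-3,0,0,0,0,0,0])

```text
t: 35.12
eef_pos: [556.7, -242.8, 501.2]
tcp_rot: [1.578, 1.501, 1.407]
ft_force: [-0.4, -0.4, -4.1]
opening: 0.251
```

```bash
bash both.sh 38; python3 -c "
from h import *
p,R=goal(0,0,180,.06,fr=np.array([437.9,344.5,1.404])); plan(p,R,30,w=[.3,.6]+[1]*26+[.6,.3])" | awk 'NR<5||NR%8==0'
```

```text
scoop tray xyz [-106.4    0.   190.2] yaw -0.004 pitch 0.070 roll 0.000 t 35.12 F [-0.4 -0.4 -4.1] op 0.251
floor 25.448272650595786
dp [-140.3  460.1   -8.8] rv [-0.004 -0.    -0.01 ]
[0.4, 4.6, -2.3] [-0.0, -0.0, -0.0]
[0.8, 9.2, -4.7] [-0.0, -0.0, -0.0]
[1.4, 15.4, -7.8] [-0.0, -0.0, -0.0]
[1.4, 15.4, -7.8] [-0.0, -0.0, -0.0]
[1.3, 15.4, -7.8] [-0.0, -0.0, -0.0]
[1.3, 15.4, -7.7] [-0.0, -0.0, -0.0]
```

View pics/cw38.png

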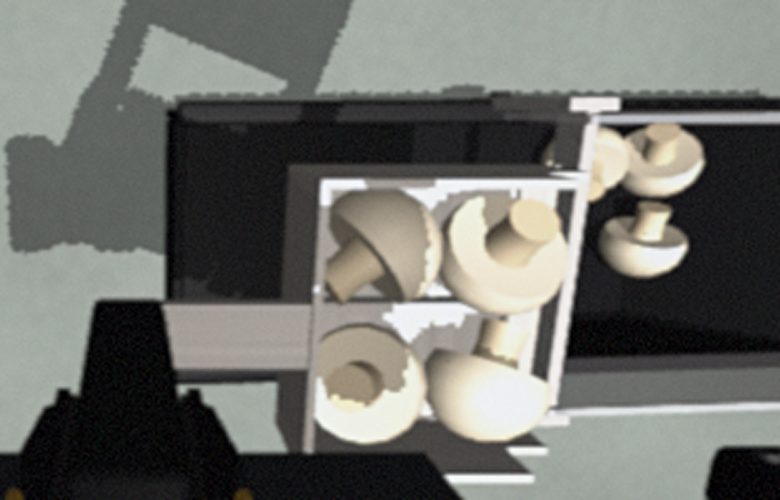

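Request:
jog_arm(deltas=[0,4,-2,0,0,0,0,0,8,-4,0,0,0,0,0,12,-6,0,0,0,0,0,15.4,-7.8,0,0,0,0,0,15.4,-7.8,0,0,0,0,0,15.4,-7.8,0,0,0,0,0,15.4,-7.8,0,0,0,0,0,15.4,-7.8,0,0,0,0,0,15.4,-7.8,0,0,0,0,0,15.4,-7.8,0,0,0,0])

```text
t: 36.48
eef_pos: [510.0, -91.6, 510.3]
tcp_rot: [1.598, 1.5, 1.427]
ft_force: [0.4, 0.4, -4.0]
opening: 0.251
```

```bash
python3 -c "
from h import *
rep()
p,R=goal(0,0,180,.06,fr=np.array([437.9,344.5,1.404])); plan(p,R,20)" | awk 'NR<5||NR%8==0'
```

```text
scoop tray xyz [ 35.3  71.6 199.5] yaw -0.004 pitch 0.071 roll 0.002 t 36.48 F [ 0.4  0.4 -4. ] op 0.251
dp [-93.5 308.9 -18.1] rv [-0.004 -0.002 -0.011]
[1.9, 14.3, -7.2] [-0.0, -0.0, -0.001]
[1.9, 14.3, -7.2] [-0.0, -0.0, -0.001]
[1.9, 14.3, -7.2] [-0.0, -0.0, -0.001]
[1.8, 14.4, -7.2] [-0.0, -0.0, -0.001]
```

Request:
jog_arm(deltas=[1.5,15.4,-7.8,0,0,0,0,1.5,15.4,-7.8,0,0,0,0,1.5,15.4,-7.8,0,0,0,0,1.5,15.4,-7.8,0,0,0,0,1.5,15.4,-7.8,0,0,0,0,1.5,15.4,-7.8,0,0,0,0,1.5,15.4,-7.8,0,0,0,0,1.5,15.4,-7.8,0,0,0,0,1.5,15.4,-7.8,0,0,0,0,1.5,15.4,-7.8,0,0,0,0])

```text
t: 37.72
eef_pos: [455.5, 85.8, 506.1]
tcp_rot: [1.602, 1.5, 1.431]
ft_force: [0.7, -0.2, -3.9]
opening: 0.246
```

```bash
python3 -c "
from h import *
rep()
p,R=goal(0,0,180,.05,fr=np.array([437.9,344.5,1.404])); plan(p,R,10,w=[1]*7+[.8,.6,.3])"
```

```text
scoop tray xyz [201.2 154.9 195.3] yaw -0.004 pitch 0.071 roll 0.002 t 37.73 F [ 0.7 -0.2 -3.9] op 0.246
dp [-38.5 134.6 -12.6] rv [-0.004 -0.002 -0.021]
[2.5, 14.4, -7.0] [-0.0, -0.0, -0.002]
[2.4, 14.4, -7.0] [-0.0, -0.0, -0.002]
[2.4, 14.4, -7.0] [-0.0, -0.0, -0.002]
[2.4, 14.4, -7.0] [-0.0, -0.0, -0.002]
[2.3, 14.4, -7.0] [-0.0, -0.0, -0.002]
[2.3, 14.4, -7.0] [-0.0, -0.0, -0.002]
[2.3, 14.4, -7.0] [-0.0, -0.0, -0.002]
[1.8, 11.5, -5.6] [-0.0, -0.0, -0.002]
[1.3, 8.7, -4.2] [-0.0, -0.0, -0.001]
[0.7, 4.3, -2.1] [-0.0, -0.0, -0.001]
```

Request:
jog_arm(deltas=[2,14,-7,0,0,-0.002,0,2,14,-7,0,0,-0.002,0,2,14,-7,0,0,-0.002,0,2,14,-7,0,0,-0.002,0,2,14,-7,0,0,-0.002,0,2,14,-7,0,0,-0.002,0,2,13,-6.5,0,0,-0.002,0,1.5,10,-5,0,0,-0.002,0,1,6.5,-3.2,0,0,-0.001,0,0,3,-1.5,0,0,0,0])

```text
t: 38.98
eef_pos: [414.7, 220.7, 496.1]
tcp_rot: [1.631, 1.519, 1.461]
ft_force: [-0.3, 0.1, -2.9]
opening: 0.251
```

```bash
python3 -c "
from h import *
rep()
for n in ('scene','side','wrist'): snap(n,n+'40.png')
p,R=goal(0,0,100,.02,fr=np.array([437.9,344.5,1.404])); plan(p,R,6)
im=cv2.imread('pics/scene40.png');cv2.imwrite('pics/c40.png',cv2.resize(im[150:330,290:450],None,fx=3.2,fy=3.2))"
```

```text
scoop tray xyz [321.6 218.1 182.9] yaw -0.003 pitch 0.052 roll 0.003 t 38.98 F [-0.3  0.1 -2.9] op 0.251
dp [  3.8   9.5 -79.1] rv [-0.003 -0.003 -0.032]
[13.2, 1.0, 0.4] [-0.001, -0.0, -0.005]
[13.2, 1.0, 0.4] [-0.001, -0.0, -0.005]
[13.2, 1.1, 0.4] [-0.001, -0.0, -0.005]
[13.2, 1.2, 0.4] [-0.001, -0.0, -0.005]
[13.2, 1.3, 0.4] [-0.001, -0.0, -0.005]
[13.2, 1.3, 0.4] [-0.001, -0.0, -0.005]
```

View pics/c40.png

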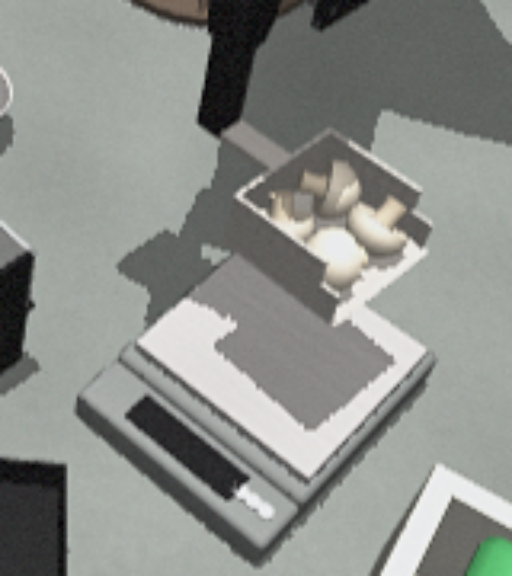

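View pics/wrist40.png

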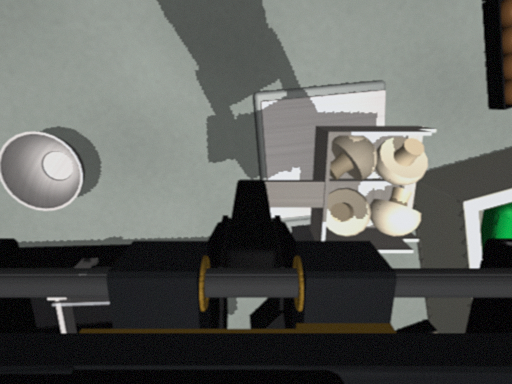

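Request:
jog_arm(deltas=[8,1,0.4,0,0,-0.005,0,13,1,0.4,0,0,-0.005,0,13,1.1,0.4,0,0,-0.005,0,13,1.2,0.4,0,0,-0.005,0,13,1.3,0.4,0,0,-0.005,0,13,1.3,0.4,0,0,-0.005,0,5,0,0,0,0,0,0,0,0,0,0,0,0,0])

```text
t: 40.12
eef_pos: [419.3, 229.5, 411.9]
tcp_rot: [1.811, 1.551, 1.639]
ft_force: [-0.4, 0.8, -3.4]
opening: 0.25
```

```bash
python3 -c "
from h import *
rep()
p,R=goal(0,0,59,.0,fr=np.array([437.9,344.5,1.404])); plan(p,R,5)"
```

```text
scoop tray xyz [320.6 215.3  94.6] yaw -0.004 pitch 0.019 roll 0.005 t 40.12 F [-0.4  0.8 -3.4] op 0.250
dp [  0.4   6.5 -33.5] rv [-0.004 -0.005 -0.019]
[6.7, 1.2, -0.1] [-0.001, -0.001, -0.004]
[6.7, 1.2, -0.1] [-0.001, -0.001, -0.004]
[6.7, 1.2, -0.1] [-0.001, -0.001, -0.004]
[6.7, 1.2, -0.1] [-0.001, -0.001, -0.004]
[6.7, 1.3, -0.1] [-0.001, -0.001, -0.004]
```

Request:
jog_arm(deltas=[6.7,1.2,0,-0.001,-0.001,-0.004,0,6.7,1.2,0,-0.001,-0.001,-0.004,0,6.7,1.2,0,-0.001,-0.001,-0.004,0,6.7,1.2,0,-0.001,-0.001,-0.004,0,6,1.3,0,-0.001,-0.001,-0.004,0,0,0,0,0,0,0,0])

```text
t: 40.88
eef_pos: [420.4, 236.4, 377.5]
tcp_rot: [-0.697, 1.568, -0.863]
ft_force: [0.5, -1.2, -3.2]
opening: 0.25
```

```bash
python3 -c "
from h import *
rep()
p,R=goal(0,0,55.3,.0,fr=np.array([437.9,344.5,1.404])); plan(p,R,3)"
```

```text
scoop tray xyz [321.  213.8  57.9] yaw 0.001 pitch -0.002 roll -0.002 t 40.88 F [ 0.5 -1.2 -3.2] op 0.250
dp [-0.8 -0.3 -2.8] rv [0.001 0.002 0.002]
[0.9, -0.2, -0.2] [0.0, 0.001, 0.001]
[0.9, -0.2, -0.2] [0.0, 0.001, 0.001]
[0.9, -0.2, -0.2] [0.0, 0.001, 0.001]
```

Request:
jog_arm(deltas=[1,0,0,0,0.001,0.001,0,1,0,0,0,0.001,0.001,0,0.8,0,0,0,0,0,0,0,0,0,0,0,0,0])

```text
t: 41.38
eef_pos: [420.5, 236.3, 375.0]
tcp_rot: [1.037, 1.57, 0.871]
ft_force: [0.2, -0.2, -3.9]
opening: 0.251
```

```bash
python3 -c "
from h import *
rep()
snap('scene','scene41.png')
im=cv2.imread('pics/scene41.png');cv2.imwrite('pics/c41.png',cv2.resize(im[150:330,290:450],None,fx=3.2,fy=3.2))"
```

```text
scoop tray xyz [321.8 214.2  55.7] yaw 0.001 pitch 0.001 roll -0.001 t 41.38 F [ 0.2 -0.2 -3.9] op 0.251
```

View pics/c41.png

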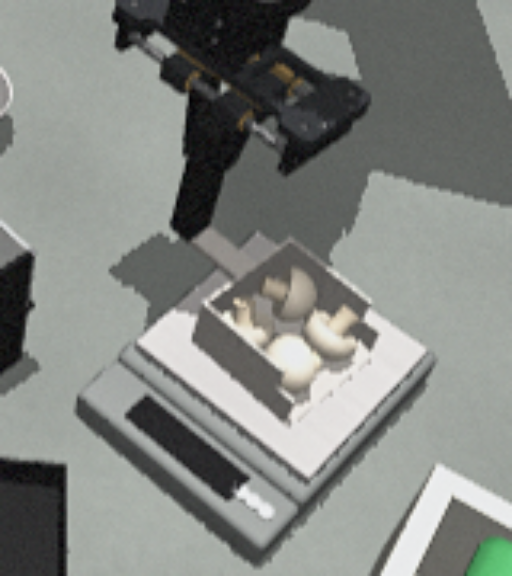

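Request:
jog_arm(deltas=[1,0,0,0,0,0,0,0.6,0,0,0,0,0,0])

```text
t: 41.68
eef_pos: [420.4, 236.2, 374.1]
tcp_rot: [0.77, 1.569, 0.604]
ft_force: [-4.3, -4.0, 10.0]
opening: 0.254
```

Request:
jog_arm(deltas=[-0.3,0,0,0,0,0,0.3,0,0,0,0,0,0,0.4,0,0,0,0,0,0,0.6,0,0,0,0,0,0,0.8,0,0,0,0,0,0,1,0,0,0,0,0,0,1,0,0,0,0,0,0,1,0,0,0,0,0,0,1])

```text
t: 42.68
eef_pos: [420.8, 236.4, 374.9]
tcp_rot: [0.75, 1.566, 0.583]
ft_force: [0.4, -0.0, 0.6]
opening: 0.966
```

```bash
python3 -c "
from h import *
rep(); snap('wrist','w42.png')"
```

```text
scoop tray xyz [322.6 213.1  55.9] yaw 0.000 pitch 0.003 roll -0.003 t 42.67 F [ 0.4 -0.   0.6] op 0.966
```

View pics/w42.png

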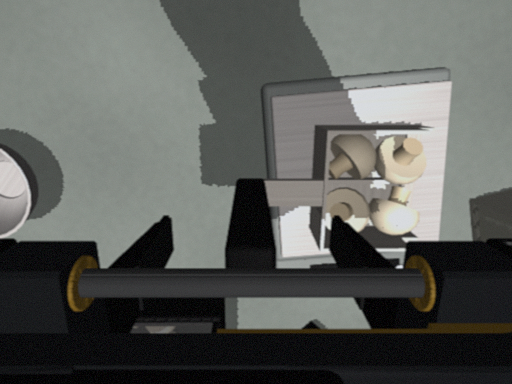

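Released cleanly. I'll raise the gripper straight up and check.

Request:
jog_arm(deltas=[-6,0,0,0,0,0,1,-12,0,0,0,0,0,1,-20,0,0,0,0,0,1,-25,0,0,0,0,0,1,-25,0,0,0,0,0,1,-20,0,0,0,0,0,1,-10,0,0,0,0,0,1,0,0,0,0,0,0,1,0,0,0,0,0,0,1])

```text
t: 43.85
eef_pos: [419.4, 235.8, 501.1]
tcp_rot: [0.673, 1.564, 0.507]
ft_force: [0.7, -0.1, -0.5]
opening: 1.001
```

```bash
python3 -c "
from h import *
rep(); snap('scene','scene43.png'); snap('wrist','w43.png')
im=cv2.imread('pics/scene43.png');cv2.imwrite('pics/c43.png',cv2.resize(im[130:330,170:450],None,fx=2.8,fy=2.8))"
```

```text
scoop tray xyz [322.1 213.7 182.2] yaw 0.001 pitch 0.004 roll -0.005 t 43.85 F [ 0.7 -0.1 -0.5] op 1.001
```

View pics/c43.png

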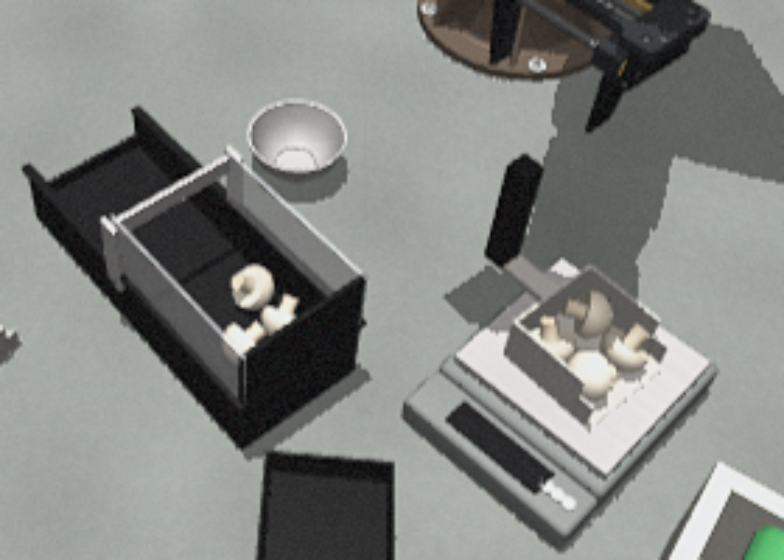

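View pics/w43.png

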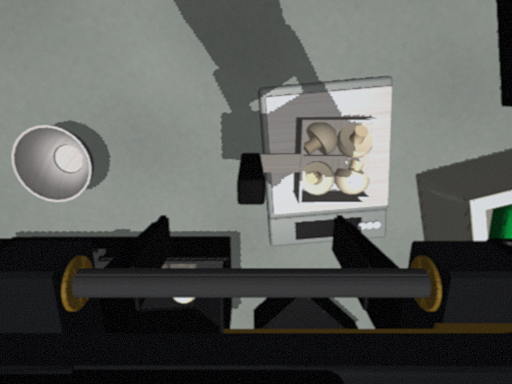

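The scoop stands on the plate's middle (crop (585,350)) with four mushrooms. Three are in the tray, at crop (252,287), (280,315) and (240,337), and the gripper is clear.

```bash
python3 -c "
from cell import env
print(env.job_done())"
```

```text
the job is handed in; nothing more can be done
None
```

I scooped the mushrooms, struck the load level under the bar, and stood the scoop with exactly four mushrooms in the middle of the scale's plate. The job is handed in; it reported no verdict. The arm's clock read 43.85 s at the last look, against the 72 s limit.

**Last checks:** pictures before hand-in show four mushrooms in the scoop's bottom layer, none on top, and three in the tray. The scoop stands upright, with its origin about 1 mm from my estimate of the plate's centre when I let go. The gripper is open about 125 mm above the release height and touches nothing. The bowl is in place, and I saw no contact with the bottle or punnets.

**What went wrong on the way:**
- **Contact while scooping:** at full reach, something (most likely the handle on the strike bar or the lip on the tray's ramp) pressed with a wrist force of about 77 N, below the 120 N limit. I backed off at once, and the grip looked unchanged.
- **First strike stalled:** with the scoop nearly level, the heaped fifth mushroom wedged the two front ones towards the lip. I let them settle back and drew the scoop under the bar again, tilted nose-up and turned slightly. Only the extra one dropped off.
- **Step 2 reached by levelling:** I then levelled the scoop on the low-end side, front rim about 18 mm behind the bar and 7 mm below its lower edge, by the arm's measured pose.

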